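# Put the edge tools away in the glazier's case

## Task

Open the plywood tool case by lifting its lid right back until it rests open on its stop, then stand the chisel and the awl upright in the tubes inside, steel end down and fully home: the chisel in the wide tube, the awl in the narrow one. Lower them in rather than dropping them, leave the lid open, and do not disturb anything else on the bench.

Things in the scene. Friction and masses are not known exactly. Their poses are not given: they have to be found in the camera images.
- chisel: wood-handled chisel, lying level in a notched wooden rest. Overall 205 mm long. Origin on its centre line at the place to grip (mid-handle), 45 mm above the bench; its x axis runs along it towards the blade edge. Round handle 28 mm thick from x = -65 to +50 mm (narrower from +30), flat steel blade 26 mm wide (y) and 5 mm thick (z) from +50 to +140 mm. 0.13 kg.
- chisel_tip (a point): middle of the chisel's cutting edge, 140 mm from the origin along +x
- chisel_butt (a point): end of the chisel's handle, 65 mm from the origin along -x
- awl: wood-handled awl, slimmer than the chisel, lying level in a notched wooden rest. Overall 205 mm long. Origin on its centre line at the place to grip (mid-handle), 45 mm above the bench; its x axis runs along it towards the point. Round handle 22 mm thick from x = -65 to +50 mm (narrower from +30), round steel shaft 8 mm thick from +50 to +140 mm. 0.07 kg.
- awl_tip (a point): point of the awl, 140 mm from the origin along +x
- awl_butt (a point): end of the awl's handle, 65 mm from the origin along -x
- chisel_rest: fixed dark wooden rest under the chisel: base 170 x 46 x 6 mm, posts 9 mm thick and 46 mm wide, notched 16 mm deep at most, rising to 48 mm, at x = +85 (under the blade) and x = -52 mm (under the handle end). Origin under the chisel's origin at bench level, x axis along the tool. The handle is free between the posts; lift it straight up out of the notches.
- awl_rest: the same kind of rest under the awl, same layout and sizes
- case: fixed plywood tool case, 150 (x) x 210 (y) x 95 mm high, walls 7 mm, origin under its centre at bench level; -x is its front. The lid is hinged on its far (+x) top edge. Two metal tubes stand inside, below the lid.
- lid_edge (a point): middle of the lower front edge of the lid, which overhangs the case's front by 27 mm. Lid: plywood 177 x 214 x 8 mm, 0.22 kg, plain, no handle; put fingertips under the overhang. z axis square to the lid (up when shut).
- lid_hinge (a point): middle of the lid's hinge line, level with the lid's underside, 95.5 mm above the bench; the axis runs along the case's y
- lid (a joint): lid angle, rad: 0 shut, 1.9 open on its stop, leaning back; falls shut if let go before about 1.55, falls on to the stop after that
- wide_tube: fixed upright aluminium tube inside the case, 44 mm across outside, 38 mm bore, 80 mm high, floor 4 mm thick; origin under its centre, on the case floor, 7.5 mm above the bench; z up
- wide_tube_mouth (a point): centre of the wide tube's mouth, 80 mm above its origin
- narrow_tube: fixed upright aluminium tube inside the case, 28 mm across outside, 22 mm bore, 80 mm high, floor 4 mm thick; origin likewise
- narrow_tube_mouth (a point): centre of the narrow tube's mouth, 80 mm above its origin
- tape: roll of yellow tape lying flat, 90 mm across, 25 high; bystander, leave it alone
- tin: small plain steel tin, 56 mm across, 60 high; bystander, leave it alone
- jar: amber glass jar with dark cap, 68 mm across, 90 high; bystander, leave it alone
- pliers: pliers lying flat, 150 mm long, 18 high, origin at the pivot; bystander, leave it alone
- screwdriver: screwdriver lying on the bench, 200 mm long; bystander, leave it alone
- hammer: hammer lying on the bench, 260 mm long; bystander, leave it alone
Mind the look-alikes: they are no part of the job. Leave any orange or red look-alike of the chisel alone.

How it is judged:
By the outcome, as a careful person would: the job done as asked, in the order asked, and still so for the second after the job is handed in, with the robot touching nothing.
It also fails if it takes over 72 s, if anything falls off the work surface, if the arm or the gripper's body presses on something with over 40 N, if the wrist force passes 120 N, or if a joint passes its speed limit or range.

## Robot

A 6-joint arm with a two-finger parallel gripper is mounted at the origin on the work surface. World frame = base frame: x ahead of the robot, y to its left, z up, the work surface at z = 0. Lengths are in mm, angles in rad, forces in N, time in s.
With the tool pointing down it reaches from about 350 to 875 mm from the base axis. Payload 4.2 kg.
Tool frame: the origin (TCP) lies midway between the tips of the shut fingers; the grasp point (between the pads) lies 19 mm behind it (arm.tcp_to_grasp is the distance from the TCP to the grasp point, in mm); z points along the fingers, y is the line along which they close (so a half turn about z gives the same grasp; the last joint's range is limited). The gripper opens to 85 mm and grips with 20 to 120 N. Pads are 22 mm wide; open, the fingers measure 114 mm over their backs; the gripper's body (76 mm by 85 mm) begins 54 mm behind the grasp point. The pads swing forward as they close: fully open they stand 13 mm farther back than shut.
Start: joints at [1.565, 0.385, 0.008, 0, -1.194, -0.259], TCP at [163.541, 603.203, 231.312] pointing down, gripper open.
Joint ranges: [-3.14, 3.14], [-1.21, 2.06], [-1.07, 1.41], [-3.16, 2.05], [-2.99, -0.16], [-3.1, 3.1]. Speed limits (rad/s): [2.79, 2.79, 3.14, 3.14, 3.14, 3.14].

## Interface

Orientations are given as a unit quaternion [x, y, z, w].
In Python, from bench import arm, get_image gives the robot as it stands.
- The arm moves only by the tool drive_tool, never from a script. Its argument "deltas" is a list of rows, each a list of 2 entries, a list of its own where there are three numbers: the shift along the tool's x, y, z in cm, then the turn, a rotation vector about the tool's x, y, z in degrees. In form: [[[x, y, z], [ax, ay, az]], ...]. A call has 1 to 12 rows; each row shifts and turns the commanded pose from where the row before left it, along the tool's axes as they then stand; what a row does not reach is not made up. A row lasts 1/10 s, in which the tool goes at most 50 mm and 8.59 degrees, less where a joint would pass 70% of its speed; a pose out of reach is approached as far as the arm can. A call with a gripper value outside its range is refused whole. "claw" is the finger opening in cm, from 0 to 8.54, set as the call begins (left out, the last holds). The fingers move at their own pace and stop on an object; the grip force is fixed at half the most. Time passes only in rows, so rows that do not move let the fingers close. It gives the time, the measured TCP pose, the force, the opening and the grip force at its end, in the units of the state.
- arm.read_state(): the state, without advancing time (a new reading comes with each control period).
- get_image(name): name is "side" or "top"; returns a dict with "img" (420x560x3 uint8, red, green, blue), "fx", "fy", "cx", "cy" (pixels), "D" ([k1, k2, p1, p2, k3] as OpenCV has them; the pictures are not rectified), "eye" and "orientation" of the camera in the world. Camera axes: x right, y down, z forward; pixel columns grow to the right and rows downward; lengths in mm; the calibration is good to about 2 mm. A picture is of the moment at which its call begins. There is no depth.
- arm.job_done(): hands the job in; it is judged then, once.
The state is a dict: "clock": time; "joints": joint angles; "joint_vel": joint speeds; "joint_efforts": joint torques, N m; "position": TCP position; "ee_rot": TCP orientation; "contact_force": force on the tool from outside, world axes, zero at the start; "wrist_torque": the same for the moment, N m; "gripper_width": finger opening in mm; "grasp_force": force on a finger pad.
Only numpy, scipy, OpenCV 4.12 (cv2) and the standard library are available. Lean on these libraries where they do the work, as an engineer would, in place of code of your own. Each camera call takes 0.05 s, during which the arm holds its last target. There are 200 camera calls.

## Working session

There is one attempt and no reset: what is moved stays moved. The work goes in short steps, Python scripts to look and compute and a tool call to move; the robot and the scene stay as the last step left them, time stands still between calls to the robot, and variables do not carry over. Pictures are saved under pics/ and viewed, at most 10 in all, crops included, and the job is handed in when it is done.

Besides the shell and the picture viewer there is one more tool, called by a JSON object that holds its "fn" and its "kwargs". drive_tool: Moves the arm, as the interface text tells. Its arguments: {"type":"object","properties":{"deltas":{"type":"array"},"claw":{"type":"number"}},"required":["deltas"]}

```bash
mkdir -p pics
cat > h.py <<'E'
import numpy as np, cv2
from scipy.spatial.transform import Rotation as R
from bench import arm, get_image
def cam(name,png=None):
    c=get_image(name)
    if png: cv2.imwrite('pics/'+png,c['img'][:,:,::-1])
    return c
def mats(c):
    K=np.array([[c['fx'],0,c['cx']],[0,c['fy'],c['cy']],[0,0,1.]])
    return K,np.array(c['D'],float),R.from_quat(c['orientation']).as_matrix(),np.array(c['eye'],float)
def ray(c,uv,z):
    "pixels -> points at height z"
    K,D,Rm,e=mats(c)
    p=cv2.undistortPoints(np.array(uv,float).reshape(-1,1,2),K,D).reshape(-1,2)
    d=np.c_[p,np.ones(len(p))]@Rm.T
    return e+d*((z-e[2])/d[:,2])[:,None]
def proj(c,P):
    K,D,Rm,e=mats(c)
    r=cv2.Rodrigues(Rm.T)[0]
    return cv2.projectPoints(np.array(P,float).reshape(-1,1,3),r,-Rm.T@e,K,D)[0].reshape(-1,2)
E
python3 - <<'E'
from h import *
import pickle
for n in('top','side'):
    c=cam(n,n+'0.png'); pickle.dump(c,open(n+'0.pkl','wb')); print(n,c['eye'],c['orientation'],c['fx'],c['D'])
print(arm.read_state())
E
```

```text
top [ 233.08764959  -15.07655302 1545.75129007] [ 0.71178934 -0.69721319  0.06168134 -0.058695  ] 467.11354733282565 [-0.03937519  0.          0.          0.          0.        ]
side [ -12.19806018 -688.50684773 1108.65561404] [ 0.89905468 -0.28386374  0.10631205 -0.31594273] 457.660586781684 [-0.10853683  0.          0.          0.          0.        ]
{'clock': 0.1, 'joints': array([ 1.56458330e+00,  3.85430044e-01,  6.77098054e-03, -4.48575949e-04,
       -1.19400782e+00, -2.58580722e-01]), 'joint_vel': array([ 0.00051876, -0.00171065,  0.00295193,  0.00124201, -0.00016141,
        0.00030716]), 'joint_efforts': array([-6.05985351e-04, -3.93322492e+01,  1.88932300e+01,  4.19804558e+00,
       -2.56906969e-03,  4.13213613e-06]), 'position': array([163.4236019 , 602.71160423, 230.36223862]), 'ee_rot': array([ 9.91236951e-01, -1.32092349e-01, -8.91157184e-05,  9.54077461e-04]), 'contact_force': array([0.26056989, 0.38361927, 0.48139748]), 'wrist_torque': array([-0.02269686, -0.00147066,  0.01829778]), 'grasp_force': 0.0, 'gripper_width': 85.53031477754512}
```

View pics/top0.png

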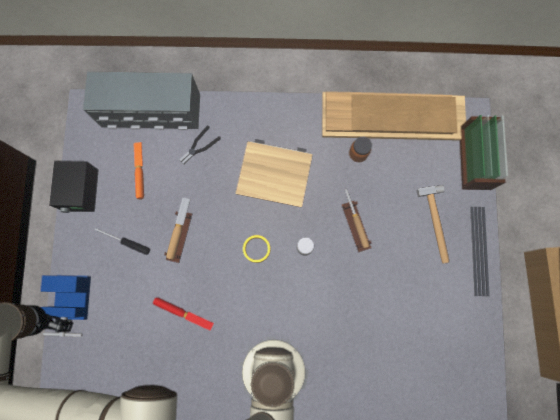

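View pics/side0.png

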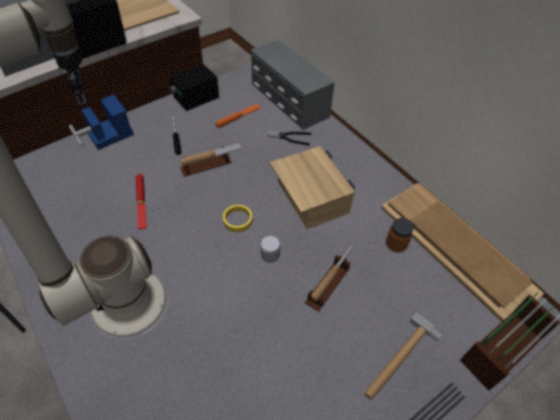

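The top view shows the case at (274,173) with its hinges at the upper edge. Chisel candidates are the wooden one in a dark rest at (177,230), an orange look-alike at (138,170) and a red one at (183,313). Awl candidates are the tool in a rest at (357,220) and the screwdriver at (122,241). I choose the two tools in the rests. The side view agrees: chisel (210,157), awl (328,280), case (312,185).

Run:
```python
import cv2
a=cv2.imread('pics/top0.png')
k=dict(fx=4,fy=4,interpolation=cv2.INTER_CUBIC)
A=cv2.resize(a[190:270,155:205],None,**k);B=cv2.resize(a[135:215,230:320],None,**k);C=cv2.resize(a[180:260,330:380],None,**k)
cv2.imwrite('pics/crop0.png',cv2.hconcat([A,B,C]))
b=cv2.imread('pics/side0.png')
A=cv2.resize(b[130:220,170:250],None,fx=3,fy=3,interpolation=2);B=cv2.resize(b[140:230,265:360],None,fx=3,fy=3,interpolation=2);C=cv2.resize(b[235:325,295:375],None,fx=3,fy=3,interpolation=2)
cv2.imwrite('pics/crop1.png',cv2.hconcat([A,B,C]))
```

```text
(no output)
```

View pics/crop0.png

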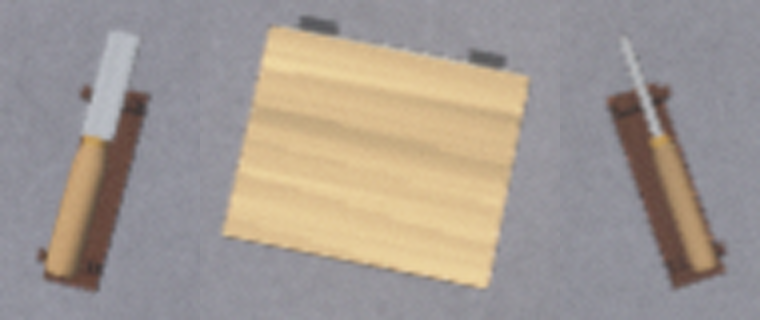

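View pics/crop1.png

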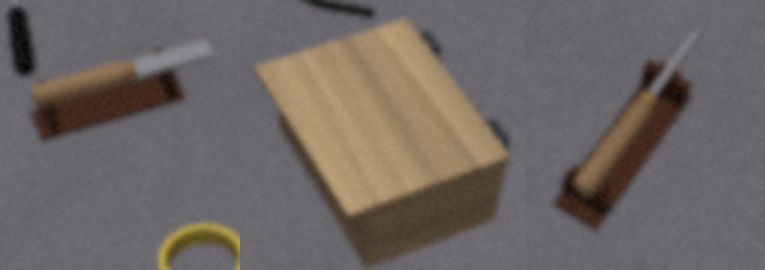

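The crops confirm it: a wood-handled chisel with a flat blade, a slimmer wood-handled awl, each in a dark rest, and the case with hinges on its far edge. Next I fit the poses from both views.

```bash
cat > fit.py <<'E'
from h import *
import pickle
from scipy.optimize import least_squares
T=pickle.load(open('top0.pkl','rb'));S=pickle.load(open('side0.pkl','rb'))
up=lambda p,o,k:(np.array(p)+.5)/k-.5+np.array(o)
tl=np.array([[140,0,45],[50,0,45],[-65,0,45]])
L=np.array([[75,107,103.5],[75,-107,103.5],[-102,-107,103.5],[-102,107,103.5]])
data={'chisel':(tl,up([(123,33),(95,138),(57,276)],(155,190),4),up([(212,48),(136,68),(36,98)],(170,130),3)),
'awl':(tl,up([(65,38),(98,140),(145,268)],(330,180),4),up([(172,33),(125,97),(58,190)],(295,235),3)),
'case':(L,up([(70,28),(328,75),(291,289),(23,236)],(230,135),4),up([(167,18),(270,155),(110,215),(17,67)],(265,140),3))}
def w(p,P): 
    c,s=np.cos(p[2]),np.sin(p[2]); return P@np.array([[c,-s,0],[s,c,0],[0,0,1]]).T+[p[0],p[1],0]
for n,(P,a,b) in data.items():
    x0=[*ray(T,[a.mean(0)],50)[0,:2],0]
    for m in('T','S','TS'):
        f=lambda p:np.concatenate([((proj(T,w(p,P))-a)*('T' in m)).ravel(),((proj(S,w(p,P))-b)*('S' in m)).ravel()])
        r=least_squares(f,x0); print(n,m,r.x.round(3),'deg',np.degrees(r.x[2]).round(2),'res',np.abs(r.fun).max().round(2))
E
python3 fit.py
```

```text
chisel T [ 4.12871e+02  3.29058e+02 -2.08000e-01] deg -11.9 res 0.12
chisel S [ 4.15886e+02  3.27970e+02 -2.10000e-01] deg -12.05 res 0.32
chisel TS [ 4.14346e+02  3.28520e+02 -2.09000e-01] deg -11.97 res 0.59
awl T [ 4.59728e+02 -2.70845e+02  3.27000e-01] deg 18.76 res 0.95
awl S [ 4.62534e+02 -2.71226e+02  3.45000e-01] deg 19.77 res 0.67
awl TS [ 4.61276e+02 -2.71219e+02  3.38000e-01] deg 19.36 res 0.86
case T [ 6.35696e+02  7.54200e+00 -1.70000e-01] deg -9.75 res 0.47
case S [ 6.38268e+02  7.39600e+00 -1.80000e-01] deg -10.3 res 0.47
case TS [ 6.36915e+02  7.29500e+00 -1.75000e-01] deg -10.0 res 0.91
```

{"fn": "drive_tool", "kwargs": {"deltas": [[[3.5,2.7,-0.2],[0,0,0]],[[3.5,2.7,-0.2],[0,0,0]],[[3.5,2.7,-0.2],[0,0,0]],[[3.5,2.7,-0.2],[0,0,0]],[[3.5,2.7,-0.2],[0,0,0]],[[3.5,2.7,-0.2],[0,0,0]],[[3.5,2.7,-0.2],[0,0,0]],[[3.5,2.7,-0.2],[0,0,0]],[[3.5,2.7,-0.2],[0,0,0]],[[3.5,2.7,-0.2],[0,0,0]],[[3.5,2.7,-0.2],[0,0,0]],[[3.5,2.7,-0.2],[0,0,0]]], "claw": 0}}

```text
clock: 1.3
position: [484.7, 178.9, 255.2]
ee_rot: [0.991, -0.132, -0.0, 0.0]
contact_force: [1.2, 0.3, -0.5]
gripper_width: 0.0
grasp_force: 0.0
```

```bash
cat >> h.py <<'E'
import pickle,os
def st(show=True):
    s=arm.read_state(); r=R.from_quat(s['ee_rot'])
    f='log.pkl'; l=pickle.load(open(f,'rb')) if os.path.exists(f) else []
    l.append((s['joints'],s['position'],s['ee_rot'])); pickle.dump(l,open(f,'wb'))
    if show: print('t',round(s['clock'],2),'p',s['position'].round(1),'q',s['joints'].round(3),'F',s['contact_force'].round(1),'w',round(s['gripper_width'],1),'gf',round(s['grasp_force'],1));print(r.as_matrix().round(3).T)
    return s
E
python3 -c "
from h import *
pickle.dump([(np.array([1.5645833,.38543,.00677,-.00045,-1.194,-.25858]),np.array([163.42,602.71,230.36]),np.array([.991237,-.132092,-.000089,.000954]))],open('log.pkl','wb'))
st()"
```

```text
t 1.3 p [484.7 178.9 255.2] q [ 0.668  0.182 -0.215 -0.    -1.174  0.638] F [ 1.2  0.3 -0.5] w 0.0 gf 0.0
[[ 0.965 -0.262 -0.   ]
 [-0.262 -0.965  0.   ]
 [-0.    -0.    -1.   ]]
```

{"fn": "drive_tool", "kwargs": {"deltas": [[[0,0,0],[0,0,-5.2]],[[0,0,0],[-8,0,0]],[[0,0,0],[-8,0,0]],[[0,0,0],[-8,0,0]],[[0,0,0],[-8,0,0]],[[0,0,0],[-8,0,0]],[[0,0,0],[-8,0,0]],[[0,0,0],[-8,0,0]],[[0,0,0],[0,0,0]]]}}

```text
clock: 2.2
position: [483.5, 181.3, 251.0]
ee_rot: [0.878, -0.075, -0.043, 0.472]
contact_force: [-0.4, -0.5, -0.4]
gripper_width: -0.4
grasp_force: 0.0
```

```bash
cat >> h.py <<'E'
CASE=np.array([636.9,7.3,0]);CY=np.radians(-10)
RC=R.from_euler('z',CY)
def loc(p): return RC.inv().apply(np.array(p)-CASE)
def wld(p): return RC.apply(np.array(p,float))+CASE
def todelta(s,target):
    "world target -> shift in tool axes, cm"
    d=R.from_quat(s['ee_rot']).inv().apply(np.array(target)-s['position'])/10
    print('delta cm',d.round(2),'dist',np.linalg.norm(d).round(2)); return d
E
python3 -c "
from h import *
s=st(); print(loc(s['position']).round(1)); todelta(s,wld([-164,88,45]))"
```

```text
t 2.2 p [483.5 181.3 251. ] q [ 0.897  0.557 -0.15   0.419 -1.771  0.386] F [-0.4 -0.5 -0.4] w -0.4 gf 0.0
[[ 0.985 -0.172 -0.006]
 [-0.09  -0.544  0.834]
 [-0.146 -0.821 -0.552]]
[-181.3  144.7  251. ]
delta cm [  1.84 -14.05  16.09] dist 21.44
```

{"fn": "drive_tool", "kwargs": {"deltas": [[[0.3,-2.35,2.7],[0,0,0]],[[0.3,-2.35,2.7],[0,0,0]],[[0.3,-2.35,2.7],[0,0,0]],[[0.3,-2.35,2.7],[0,0,0]],[[0.3,-2.35,2.7],[0,0,0]],[[0.3,-2.35,2.7],[0,0,0]],[[0,0,0],[0,0,0]]]}}

```text
clock: 2.9
position: [490.5, 120.2, 45.7]
ee_rot: [0.879, -0.077, -0.044, 0.469]
contact_force: [-0.8, -0.0, 0.2]
gripper_width: -0.2
grasp_force: 0.0
```

```bash
python3 -c "
from h import *
s=st(); print(loc(s['position']).round(1)); todelta(s,wld([-94,88,45]))
T=cam('top');S=cam('side')
a=cv2.resize(T['img'][110:250,200:340],None,fx=2.8,fy=2.8);b=cv2.resize(S['img'][110:250,200:340],None,fx=2.8,fy=2.8)
cv2.imwrite('pics/pre.png',cv2.hconcat([a,b])[:,:,::-1])"
```

```text
t 2.9 p [490.5 120.2  45.7] q [ 0.818  0.768 -0.385  0.48  -1.344  0.233] F [-0.8 -0.   0.2] w -0.2 gf 0.0
[[ 0.984 -0.176 -0.005]
 [-0.094 -0.548  0.831]
 [-0.149 -0.818 -0.556]]
[-163.8   85.7   45.7]
delta cm [ 6.98 -0.17 -0.18] dist 6.98
```

View pics/pre.png

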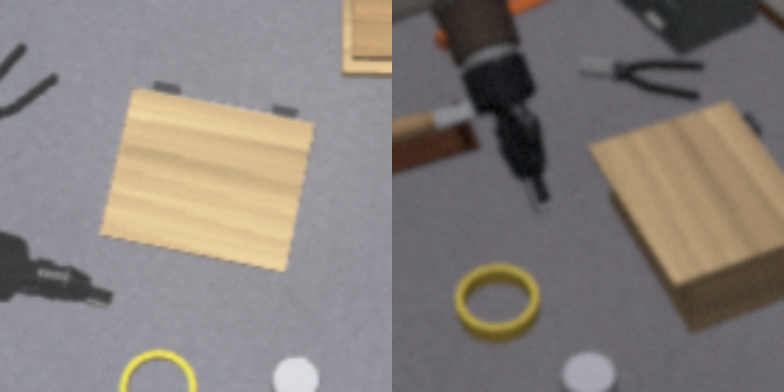

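The gripper is down beside the case front with its tip at (110,297) in the left crop. It stands clear of the lid, tape and tin.

{"fn": "drive_tool", "kwargs": {"deltas": [[[1.8,0,0],[0,0,0]],[[1.8,0,0],[0,0,0]],[[1.8,0,0],[0,0,0]],[[1.6,0,0],[0,0,0]],[[0,0,0],[0,0,0]],[[0,0.4,-0.3],[0,0,0]],[[0,0.4,-0.3],[0,0,0]]]}}

```text
clock: 3.7
position: [561.3, 111.6, 59.1]
ee_rot: [0.88, -0.077, -0.04, 0.467]
contact_force: [-0.7, -0.7, 0.0]
gripper_width: 0.0
grasp_force: 0.0
```

Run:
```python
from h import *
s=st(); M=R.from_quat(s['ee_rot']); p=loc(s['position']); print(p.round(1))
th=np.r_[np.arange(0,1.91,.08),1.92]
tip=lambda t:np.array([75-166*np.cos(t)-16*np.sin(t),p[1],95.5+166*np.sin(t)-16*np.cos(t)-13])
print('first',(M.inv().apply(RC.apply(tip(0)-p))/10).round(2))
for a,b in zip(th,th[1:]): print(round(b,2),(M.inv().apply(RC.apply(tip(b)-tip(a)))/10).round(2).tolist())
print(tip(1.92))
```

```text
t 3.7 p [561.3 111.6  59.1] q [ 0.727  0.805 -0.253  0.55  -1.401  0.314] F [-0.7 -0.7  0. ] w 0.0 gf 0.0
[[ 0.985 -0.173  0.001]
 [-0.097 -0.551  0.829]
 [-0.143 -0.816 -0.56 ]]
[-92.6  89.6  59.1]
first [ 0.16  0.61 -0.41]
0.08 [-0.07, 1.1, -0.75]
0.16 [0.03, 1.1, -0.75]
0.24 [0.14, 1.1, -0.74]
0.32 [0.24, 1.09, -0.73]
0.4 [0.35, 1.07, -0.72]
0.48 [0.45, 1.04, -0.7]
0.56 [0.55, 1.01, -0.68]
0.64 [0.64, 0.97, -0.65]
0.72 [0.74, 0.92, -0.62]
0.8 [0.82, 0.87, -0.59]
0.88 [0.9, 0.81, -0.55]
0.96 [0.98, 0.75, -0.51]
1.04 [1.05, 0.68, -0.46]
1.12 [1.11, 0.61, -0.41]
1.2 [1.17, 0.54, -0.36]
1.28 [1.21, 0.46, -0.31]
1.36 [1.25, 0.38, -0.25]
1.44 [1.29, 0.29, -0.2]
1.52 [1.31, 0.21, -0.14]
1.6 [1.33, 0.12, -0.08]
1.68 [1.33, 0.03, -0.02]
1.76 [1.33, -0.06, 0.04]
1.84 [1.32, -0.15, 0.1]
1.92 [1.3, -0.23, 0.16]
[116.76251451  89.56712613 243.95554305]
```

{"fn": "drive_tool", "kwargs": {"deltas": [[[0.1,0.6,-0.4],[0,0,0]],[[-0.05,1.1,-0.75],[0,0,0]],[[0,1.1,-0.75],[0,0,0]],[[0.15,1.1,-0.75],[0,0,0]],[[0.25,1.1,-0.75],[0,0,0]],[[0.35,1.05,-0.7],[0,0,0]],[[0.45,1.05,-0.7],[0,0,0]],[[0.55,1.0,-0.7],[0,0,0]],[[0.65,0.95,-0.65],[0,0,0]],[[0.75,0.9,-0.6],[0,0,0]],[[0.8,0.9,-0.6],[0,0,0]]]}}

```text
clock: 4.8
position: [601.2, 104.2, 189.7]
ee_rot: [0.879, -0.077, -0.041, 0.468]
contact_force: [0.1, 1.2, -1.1]
gripper_width: 0.0
grasp_force: 0.6
```

Run:
```python
from h import *
s=st(); print(loc(s['position']).round(1)); 
S=cam('side');b=cv2.resize(S['img'][80:260,200:400],None,fx=2.5,fy=2.5)
T=cam('top');a=cv2.resize(T['img'][90:270,210:330],None,fx=2.5,fy=2.5)
cv2.imwrite('pics/mid.png',cv2.hconcat([a,b])[:,:,::-1])
```

```text
t 4.8 p [601.2 104.2 189.7] q [ 0.679  0.693 -0.099  0.577 -1.612  0.481] F [ 0.1  1.2 -1.1] w 0.0 gf 0.6
[[ 0.985 -0.174 -0.   ]
 [-0.097 -0.55   0.829]
 [-0.144 -0.817 -0.559]]
[-52.   89.2 189.7]
```

View pics/mid.png

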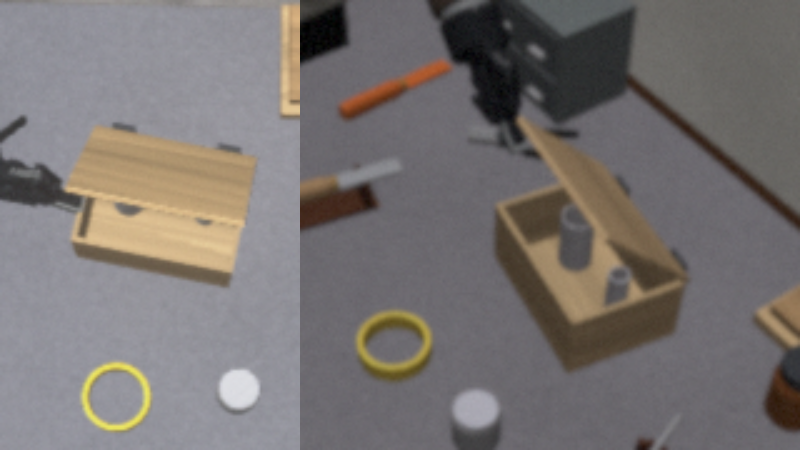

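The lid is opening well, held at its left corner. Inside, the wide tube is on the left (575,235 in the right crop) and the narrow one on the right (617,285). I continue the lift.

{"fn": "drive_tool", "kwargs": {"deltas": [[[0.9,0.8,-0.55],[0,0,0]],[[1.0,0.75,-0.5],[0,0,0]],[[1.05,0.7,-0.45],[0,0,0]],[[1.1,0.6,-0.4],[0,0,0]],[[1.15,0.55,-0.35],[0,0,0]],[[1.2,0.45,-0.3],[0,0,0]],[[1.25,0.4,-0.25],[0,0,0]],[[1.3,0.3,-0.2],[0,0,0]],[[1.3,0.2,-0.15],[0,0,0]],[[1.0,0.1,-0.05],[0,0,0]],[[1.0,0,0],[0,0,0]],[[0.8,0,0],[0,0,0]]]}}

```text
clock: 6.1
position: [729.8, 81.0, 246.9]
ee_rot: [0.879, -0.077, -0.041, 0.468]
contact_force: [0.5, -0.4, -0.0]
gripper_width: 0.0
grasp_force: 0.0
```

{"fn": "drive_tool", "kwargs": {"deltas": [[[0.8,0,0],[0,0,0]],[[0.8,-0.1,0.05],[0,0,0]],[[0.8,-0.1,0.05],[0,0,0]],[[0.8,-0.1,0.1],[0,0,0]],[[0.5,-0.1,0.1],[0,0,0]]]}}

```text
clock: 6.6
position: [765.2, 74.5, 242.0]
ee_rot: [0.879, -0.077, -0.042, 0.468]
contact_force: [-12.2, 8.0, 2.9]
gripper_width: 0.1
grasp_force: 7.3
```

Run:
```python
from h import *
s=st(); print(loc(s['position']).round(1));
```

```text
t 6.6 p [765.2  74.5 242. ] q [ 0.514  0.891  0.399  0.711 -1.775  0.768] F [-12.2   8.    2.9] w 0.1 gf 7.3
[[ 0.985 -0.175 -0.002]
 [-0.096 -0.549  0.83 ]
 [-0.146 -0.817 -0.558]]
[114.6  88.5 242. ]
```

{"fn": "drive_tool", "kwargs": {"deltas": [[[-0.5,0,0],[0,0,0]],[[-2,0,0],[0,0,0]],[[-3,0,-1],[0,0,0]],[[-3,0,-3],[0,0,0]],[[-3,0,-4],[0,0,0]],[[-3,0,-4],[0,0,0]],[[-3,0,-4],[0,0,0]],[[0,0,0],[0,0,0]]], "claw": 6}}

```text
clock: 7.4
position: [614.7, 241.2, 335.4]
ee_rot: [0.881, -0.075, -0.036, 0.466]
contact_force: [0.9, -0.3, 0.1]
gripper_width: 59.8
grasp_force: 0.0
```

Run:
```python
from h import *
s=st(); 
T=cam('top');S=cam('side')
pickle.dump((T,S),open('open.pkl','wb'))
a=cv2.resize(T['img'][110:220,215:330],None,fx=3.4,fy=3.4,interpolation=2);b=cv2.resize(S['img'][120:230,255:370],None,fx=3.4,fy=3.4,interpolation=2)
cv2.imwrite('pics/open.png',cv2.hconcat([a,b])[:,:,::-1])
```

```text
t 7.4 p [614.7 241.2 335.4] q [ 0.805  0.736  0.364  0.546 -2.013  0.618] F [ 0.9 -0.3  0.1] w 59.8 gf 0.0
[[ 0.986 -0.165  0.006]
 [-0.098 -0.555  0.826]
 [-0.133 -0.815 -0.564]]
```

View pics/open.png

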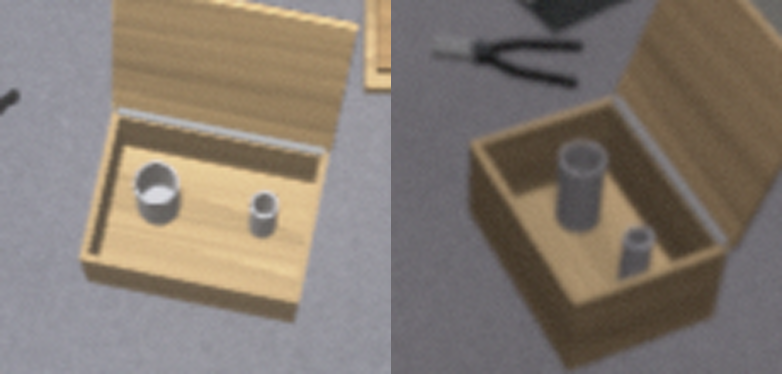

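The lid rests open. Mouths in the picture: wide at (157,186) top and (583,159) side; narrow at (263,207) top and (638,240) side.

```bash
cat > kin.py <<'E'
from h import *
from scipy.optimize import least_squares
# PUMA-like: lateral offset; params: base z, t2(x,y,z) after j1, upper arm, forearm, tool
# signs: j1 +z, j2 +y, j3 -y, j4 ?x, j5 -y, j6 ?x
def fk(q,p,s4,s6):
    E=lambda a,t:R.from_euler(a,t)
    r=E('z',q[0]); x=np.zeros(3)
    x=r.apply([p[0],p[1],p[2]]); r=r*E('y',q[1]); x=x+r.apply([p[3],0,p[4]])
    r=r*E('y',-q[2]); x=x+r.apply([p[5],0,p[6]]); r=r*E('x',s4*q[3])*E('y',-q[4])*E('x',s6*q[5])
    x=x+r.apply([p[7],0,0]); return x,r
if __name__=='__main__':
    L=pickle.load(open('log.pkl','rb'))
    for s4 in(1,-1):
        for s6 in(1,-1):
            def f(p):
                o=[]
                for q,x,h in L:
                    X,r=fk(q,p,s4,s6); o+=[(X-x)/100, (r*R.from_rotvec(p[8:11])*R.from_quat(h).inv()).as_rotvec()]
                return np.concatenate(o)
            b=min((least_squares(f,[0,-160,400,0,400,400,0,250,*v]) for v in ([0,1.57,0],[0,1.5,.1],[1.2,1.2,-1.2],[2.2,0,2.2],[-1.2,1.2,1.2])),key=lambda r:r.cost)
            print(s4,s6,b.cost,b.x.round(2))
            if b.cost<1e-2: pickle.dump((b.x,s4,s6),open('kin.pkl','wb'))
E
python3 kin.py
python3 - <<'E'
from h import *
T,S=pickle.load(open('open.pkl','rb'))
up=lambda p,o,k:(np.array(p)+.5)/k-.5+np.array(o)
for n,a,b in(('wide',(157,186),(192,159)),('narrow',(263,207),(247,240))):
    A=ray(T,[up(a,(215,110),3.4)],87.5)[0];B=ray(S,[up(b,(255,120),3.4)],87.5)[0]; print(n,A.round(1),B.round(1),loc((A+B)/2).round(1))
E
```

```text
1 1 4.352585088516982 [ 264.79 -239.09  191.33 -215.6   160.7   443.24   -6.37  -39.93    1.29
   -1.57    2.6 ]
1 -1 3.6473465167809973 [ 264.79 -239.09  191.33 -215.6   160.7   443.24   -6.37  -39.93   -1.01
    2.04   -1.45]
-1 1 1.5289052384208541 [ 140.08 -152.57   78.98 -164.82  510.77  425.57   75.56  269.37   -1.77
    0.72   -1.77]
-1 -1 0.09788042454576953 [ 140.08 -152.57   78.98 -164.82  510.77  425.57   75.56  269.37   -1.21
    1.21   -1.21]
wide [656.5  53.7  87.5] [660.2  54.6  87.5] [13.  49.9 87.5]
narrow [638.1 -47.3  87.5] [639.1 -50.5  87.5] [ 11.5 -55.1  87.5]
```

```bash
cat > kin.py <<'E'
from h import *
from scipy.optimize import least_squares
lo=np.array([-3.14,-1.21,-1.07,-3.16,-2.99,-3.1]);hi=np.array([3.14,2.06,1.41,2.05,-.16,3.1])
def fk(q,p):
    E=lambda a,t:R.from_euler(a,t)
    r=E('z',q[0]+p[11]); x=r.apply(p[0:3]); r=r*E('y',q[1]); x=x+r.apply([p[3],0,p[4]])
    r=r*E('y',-q[2]); x=x+r.apply([p[5],0,p[6]]); r=r*E('x',-q[3]); x=x+r.apply([0,p[12],p[13]]); r=r*E('y',-q[4])
    x=x+r.apply([p[7],p[14],p[15]]); r=r*E('x',-q[5]); return x,r*R.from_rotvec(p[8:11])
def ik(x,h,q0,p):
    f=lambda q:np.r_[(fk(q,p)[0]-x)/100,(fk(q,p)[1]*h.inv()).as_rotvec()]
    b=least_squares(f,np.clip(q0,lo+.01,hi-.01),bounds=(lo,hi)); return b.x,b.cost
def load(): return pickle.load(open('kin.pkl','rb'))
if __name__=='__main__':
    L=pickle.load(open('log.pkl','rb'))
    def f(p):
        o=[]
        for q,x,h in L:
            X,r=fk(q,p); o+=[(X-x)/100,(r*R.from_quat(h).inv()).as_rotvec()]
        return np.r_[np.concatenate(o),(p-p0)*1e-4]
    p0=np.array([140.08,-152.57,78.98,-164.82,510.77,425.57,75.56,269.37,-1.21,1.21,-1.21,0,0,0,0,0])
    b=least_squares(f,p0);print(b.cost,b.x.round(2)); print(np.abs(f(b.x)[:-16].reshape(-1,6)).round(3)); pickle.dump(b.x,open('kin.pkl','wb'))
E
python3 kin.py
```

```text
0.0004904466135869064 [ 1.1400e+00 -1.5800e+00  1.5974e+02 -1.3800e+00  5.6465e+02  4.2201e+02
  4.7000e-01  2.9770e+02 -1.2100e+00  1.2100e+00 -1.2100e+00  0.0000e+00
 -7.9160e+01  3.9000e-01 -7.9160e+01 -3.2000e-01]
[[0.    0.    0.002 0.    0.    0.   ]
 [0.    0.    0.001 0.    0.    0.   ]
 [0.    0.    0.001 0.    0.    0.   ]
 [0.001 0.    0.    0.    0.    0.   ]
 [0.    0.    0.    0.    0.    0.   ]
 [0.001 0.001 0.001 0.    0.    0.   ]
 [0.    0.    0.    0.    0.    0.   ]
 [0.    0.001 0.001 0.    0.    0.   ]]
```

```bash
cat > plan.py <<'E'
from kin import *
from scipy.spatial.transform import Slerp
p=load(); G=22.
WT=np.array([658.4,54.2]);NT=np.array([638.6,-49.0])
TOOL={'chisel':(np.array([414.3,328.5,45]),np.radians(-12)),'awl':(np.array([461.3,-271.2,45]),np.radians(19.4))}
def Rtool(s,b):  # tool in object frame
    z=np.array([np.sin(b),0,-np.cos(b)]);y=s*np.array([0,1.,0]);return R.from_matrix(np.c_[np.cross(y,z),y,z])
def Robj(gam): # upright, tool heading gam
    h=np.array([np.cos(gam),np.sin(gam),0]);x=np.array([0,0,-1.]);z=-h;return R.from_matrix(np.c_[x,np.cross(z,x),z])
def tcp(o,r): return o+G*r.apply([0,0,1])
def way(name,tube,s,b,gam):
    o,yaw=TOOL[name];r0=R.from_euler('z',yaw)*Rtool(s,b);r1=Robj(gam)*Rtool(s,b);u=np.array([0,0,1.])
    t=np.r_[tube,152.]
    return [(o+100*u,r0),(o,r0),(o+230*u,r0),(np.array([*(o[:2]*.6+t[:2]*.4),290.]),r1),(t+130*u,r1),(t,r1)]
def track(W,q,n=8,v=False):
    out=[];m=9;c=0
    W=[(tcp(o,r),r) for o,r in W]
    x,r=fk(q,p); prev=(x,r)
    for o,r1 in W:
        S=Slerp([0,1],R.concatenate([prev[1],r1]))
        for t in np.linspace(0,1,n+1)[1:]:
            q2,cc=ik(prev[0]+t*(o-prev[0]),S(t),q,p);c=max(c,cc);m=min(m,np.minimum(q2-lo,hi-q2).min(),);jump=np.abs(q2-q).max();c=max(c,0 if jump<1 else jump);q=q2
        prev=(o,r1);out.append(q)
    return out,m,c
if __name__=='__main__':
    import sys
    q0=arm.read_state()['joints']
    name=sys.argv[1];tube=WT if name=='chisel' else NT
    for s in(1,-1):
        for b in(0,20):
            for gd in ([-100,-70,-40,-10] if name=='chisel' else [80,50,20,-10]):
                o,m,c=track(way(name,tube,s,np.radians(b),np.radians(gd)),q0,5)
                if c<.01: print(s,b,gd,'margin',round(m,2),'grasp',o[1].round(2),'home',o[-1].round(2))
                else: print(s,b,gd,'bad',round(c,2))
E
python3 plan.py chisel
```

```text
1 0 -100 bad 1.48
1 0 -70 bad 1.47
1 0 -40 bad 1.2
1 0 -10 bad 0.26
1 20 -100 bad 1.64
1 20 -70 bad 1.5
1 20 -40 bad 1.43
1 20 -10 bad 1.21
-1 0 -100 margin 0.46 grasp [ 0.98  0.47 -0.47  0.   -0.62  0.38] home [ 0.56  0.99 -0.12  0.89 -1.88  1.93]
-1 0 -70 margin 0.46 grasp [ 0.98  0.47 -0.47  0.   -0.62  0.38] home [ 0.56  0.83 -0.56  1.36 -1.61  1.74]
-1 0 -40 margin 0.0 grasp [ 0.98  0.47 -0.47  0.   -0.62  0.38] home [ 0.35  0.74 -0.86  2.05 -1.58  1.55]
-1 0 -10 bad 1.44
-1 20 -100 margin 0.14 grasp [ 0.9   0.41 -0.93  1.34 -0.32 -0.85] home [ 0.56  0.86 -0.1   0.77 -1.65  2.01]
-1 20 -70 margin 0.14 grasp [ 0.9   0.41 -0.93  1.34 -0.32 -0.85] home [ 0.56  0.69 -0.55  1.26 -1.31  1.91]
-1 20 -40 margin 0.0 grasp [ 0.9   0.41 -0.93  1.34 -0.32 -0.85] home [ 0.31  0.56 -0.84  2.05 -1.13  1.74]
-1 20 -10 bad 1.21
```

```bash
cat >> plan.py <<'E'
def rows(s,pos,rot,n):
    x=np.array(s['position']);r=R.from_quat(s['ee_rot']);S=Slerp([0,1],R.concatenate([r,rot]));out=[];x0=x.copy()
    print('tot mm',np.linalg.norm(pos-x).round(1),'deg',np.degrees((r.inv()*rot).magnitude()).round(1))
    for t in np.linspace(0,1,n+1)[1:]:
        y=x0+t*(pos-x0);r2=S(t)
        out.append([(r.inv().apply(y-x)/10).round(2).tolist(),np.degrees((r.inv()*r2).as_rotvec()).round(1).tolist()]);x,r=y,r2
    for o in out: print(o)
E
python3 - <<'E'
from plan import *
s=arm.read_state();W=way('chisel',WT,-1,0,np.radians(-90));o,r=W[0];rows(s,tcp(o,r),r,10)
print(track(W,s['joints'])[1:])
E
```

```text
tot mm 304.2 deg 55.9
[[-2.14, -2.04, 0.71], [5.6, -0.1, 0.2]]
[[-2.15, -1.95, 0.91], [5.6, -0.1, 0.2]]
[[-2.15, -1.85, 1.1], [5.6, -0.1, 0.2]]
[[-2.16, -1.73, 1.28], [5.6, -0.1, 0.2]]
[[-2.16, -1.59, 1.44], [5.6, -0.1, 0.2]]
[[-2.16, -1.43, 1.59], [5.6, -0.1, 0.2]]
[[-2.16, -1.26, 1.73], [5.6, -0.1, 0.2]]
[[-2.16, -1.08, 1.85], [5.6, -0.1, 0.2]]
[[-2.16, -0.89, 1.95], [5.6, -0.1, 0.2]]
[[-2.16, -0.68, 2.03], [5.6, -0.1, 0.2]]
(np.float64(0.46285261640705677), np.float64(1.1427188613131215e-18))
```

{"fn": "drive_tool", "kwargs": {"deltas": [[[-2.15,-2.05,0.7],[5.6,-0.1,0.2]],[[-2.15,-1.95,0.9],[5.6,-0.1,0.2]],[[-2.15,-1.85,1.1],[5.6,-0.1,0.2]],[[-2.15,-1.75,1.3],[5.6,-0.1,0.2]],[[-2.15,-1.6,1.45],[5.6,-0.1,0.2]],[[-2.15,-1.45,1.6],[5.6,-0.1,0.2]],[[-2.15,-1.25,1.75],[5.6,-0.1,0.2]],[[-2.15,-1.1,1.85],[5.6,-0.1,0.2]],[[-2.15,-0.9,1.95],[5.6,-0.1,0.2]],[[-2.15,-0.7,2.05],[5.6,-0.1,0.2]],[[0,0,0],[0,0,0]]]}}

```text
clock: 8.6
position: [412.2, 322.8, 118.4]
ee_rot: [0.994, -0.107, -0.002, 0.003]
contact_force: [0.6, -0.6, -0.6]
gripper_width: 60.2
grasp_force: 0.0
```

Run:
```python
from plan import *
s=st();W=way('chisel',WT,-1,0,np.radians(-90));o,r=W[1];rows(s,tcp(o,r),r,1)
```

```text
t 8.6 p [412.2 322.8 118.4] q [ 0.974  0.332 -0.389 -0.002 -0.857  0.384] F [ 0.6 -0.6 -0.6] w 60.2 gf 0.0
[[ 0.977 -0.213 -0.004]
 [-0.213 -0.977  0.006]
 [-0.005 -0.005 -1.   ]]
tot mm 95.6 deg 0.5
[[0.13, -0.66, 9.54], [0.3, 0.2, -0.3]]
```

{"fn": "drive_tool", "kwargs": {"deltas": [[[0.05,-0.25,1.9],[0.3,0.2,-0.3]],[[0.05,-0.25,1.9],[0,0,0]],[[0,-0.15,1.9],[0,0,0]],[[0,0,1.9],[0,0,0]],[[0,0,1.9],[0,0,0]],[[0,0,0],[0,0,0]]]}}

```text
clock: 9.2
position: [418.2, 331.8, 23.8]
ee_rot: [0.995, -0.104, 0.001, 0.0]
contact_force: [-0.3, -0.9, 0.3]
gripper_width: 60.1
grasp_force: 0.0
```

{"fn": "drive_tool", "kwargs": {"deltas": [[[0,0,0],[0,0,0]],[[0,0,0],[0,0,0]],[[0,0,0],[0,0,0]],[[0,0,0],[0,0,0]],[[0,0,0],[0,0,0]]], "claw": 0}}

```text
clock: 9.7
position: [417.2, 328.7, 27.2]
ee_rot: [0.995, -0.104, 0.001, 0.003]
contact_force: [1.6, -11.8, 6.6]
gripper_width: 26.3
grasp_force: 58.4
```

Run:
```python
from plan import *
s=st()
```

```text
t 9.7 p [417.2 328.7  27.2] q [ 0.975  0.471 -0.465  0.006 -0.639  0.384] F [  1.6 -11.8   6.6] w 26.3 gf 58.4
[[ 0.979 -0.206  0.002]
 [-0.206 -0.979  0.005]
 [ 0.001 -0.005 -1.   ]]
```

{"fn": "drive_tool", "kwargs": {"deltas": [[[0,0.3,-0.3],[0,0,0]],[[0,0,-1],[0,0,0]],[[0,0,-2],[0,0,0]],[[0,0,-3],[0,0,0]],[[0,0,-3],[0,0,0]],[[0,0,-3],[0,0,0]],[[0,0,-3],[0,0,0]],[[0,0,-3],[0,0,0]],[[0,0,-3],[0,0,0]],[[0,0,-2],[0,0,0]],[[0,0,0],[0,0,0]]]}}

```text
clock: 10.8
position: [418.0, 332.4, 264.7]
ee_rot: [0.995, -0.103, 0.006, -0.007]
contact_force: [-0.3, -0.1, -0.6]
gripper_width: 26.1
grasp_force: 59.4
```

Run:
```python
from plan import *
s=st();W=way('chisel',WT,-1,0,np.radians(-90));o,r=W[3];print(o);rows(s,tcp(o,r),r,16)
m=track(W[3:],s['joints'],10);print(m)
C=cam('side')
a=cv2.resize(C['img'][60:260,90:370],None,fx=2.5,fy=2.5,interpolation=2);cv2.imwrite('pics/lift.png',a[:,:,::-1])
```

```text
t 10.8 p [418.  332.4 264.7] q [ 0.978  0.197 -0.173  0.003 -1.183  0.387] F [-0.3 -0.1 -0.6] w 26.1 gf 59.4
[[ 0.979 -0.204  0.01 ]
 [-0.204 -0.979 -0.015]
 [ 0.013  0.013 -1.   ]]
[511.94 218.78 290.  ]
tot mm 166.9 deg 127.8
[[0.75, 0.71, -0.16], [-4.9, -4.0, -4.9]]
[[0.67, 0.78, -0.15], [-4.9, -4.0, -4.9]]
[[0.6, 0.85, -0.12], [-4.9, -4.0, -4.9]]
[[0.51, 0.9, -0.09], [-4.9, -4.0, -4.9]]
[[0.43, 0.95, -0.04], [-4.9, -4.0, -4.9]]
[[0.35, 0.98, 0.01], [-4.9, -4.0, -4.9]]
[[0.27, 1.01, 0.08], [-4.9, -4.0, -4.9]]
[[0.19, 1.02, 0.15], [-4.9, -4.0, -4.9]]
[[0.11, 1.01, 0.22], [-4.9, -4.0, -4.9]]
[[0.05, 1.0, 0.3], [-4.9, -4.0, -4.9]]
[[-0.01, 0.97, 0.39], [-4.9, -4.0, -4.9]]
[[-0.06, 0.93, 0.47], [-4.9, -4.0, -4.9]]
[[-0.1, 0.88, 0.55], [-4.9, -4.0, -4.9]]
[[-0.13, 0.82, 0.63], [-4.9, -4.0, -4.9]]
[[-0.15, 0.75, 0.71], [-4.9, -4.0, -4.9]]
[[-0.16, 0.67, 0.78], [-4.9, -4.0, -4.9]]
([array([ 0.93682533,  0.73289713, -0.24414572,  0.72535457, -2.03837322,
        1.95117929]), array([ 0.56883214,  0.7666801 , -0.25079348,  1.07239385, -1.85777197,
        2.05070756]), array([ 0.57805736,  0.93270272, -0.27216601,  1.02341383, -1.76751886,
        1.8814251 ])], np.float64(0.7941417706546212), np.float64(2.515740352776131e-19))
```

View pics/lift.png

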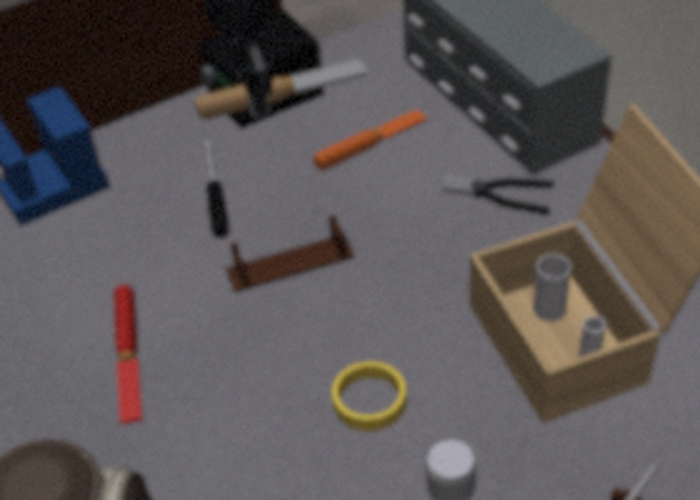

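The chisel is held level: handle at (230,100), tip at (365,68), and the rest is empty. I now turn it upright.

{"fn": "drive_tool", "kwargs": {"deltas": [[[0.75,0.7,-0.15],[-4.9,-4.0,-4.9]],[[0.65,0.8,-0.15],[-4.9,-4.0,-4.9]],[[0.6,0.85,-0.1],[-4.9,-4.0,-4.9]],[[0.5,0.9,-0.1],[-4.9,-4.0,-4.9]],[[0.45,0.95,-0.05],[-4.9,-4.0,-4.9]],[[0.35,1.0,0],[-4.9,-4.0,-4.9]],[[0.25,1.0,0.1],[-4.9,-4.0,-4.9]],[[0.2,1.0,0.15],[-4.9,-4.0,-4.9]],[[0.1,1.0,0.2],[-4.9,-4.0,-4.9]],[[0.05,1.0,0.3],[-4.9,-4.0,-4.9]],[[0,0.95,0.4],[-4.9,-4.0,-4.9]],[[-0.05,0.95,0.45],[-4.9,-4.0,-4.9]]]}}

```text
clock: 12.05
position: [487.7, 229.4, 277.0]
ee_rot: [0.712, 0.385, -0.415, 0.415]
contact_force: [-0.2, 0.3, -1.1]
gripper_width: 26.0
grasp_force: 59.5
```

{"fn": "drive_tool", "kwargs": {"deltas": [[[-0.1,0.9,0.55],[-4.9,-4.0,-4.9]],[[-0.15,0.8,0.65],[-4.9,-4.0,-4.9]],[[-0.15,0.75,0.7],[-4.9,-4.0,-4.9]],[[-0.15,0.65,0.8],[-4.9,-4.0,-4.9]],[[0,0,0],[0,0,0]]]}}

```text
clock: 12.55
position: [509.6, 194.0, 282.6]
ee_rot: [-0.492, -0.502, 0.504, -0.502]
contact_force: [-0.3, 0.2, -1.0]
gripper_width: 26.1
grasp_force: 59.5
```

Run:
```python
from plan import *
s=st();W=way('chisel',WT,-1,0,np.radians(-90));o,r=W[4];rows(s,tcp(o,r),r,6)
```

```text
t 12.55 p [509.6 194.  282.6] q [ 0.94   0.739 -0.266  0.727 -2.026  1.948] F [-0.3  0.2 -1. ] w 26.1 gf 59.5
[[-0.013 -0.012 -1.   ]
 [ 1.     0.008 -0.013]
 [ 0.008 -1.     0.012]]
tot mm 219.8 deg 1.1
[[0.01, 2.46, 2.72], [0.1, 0.1, 0.1]]
[[0.01, 2.46, 2.71], [0.1, 0.1, 0.1]]
[[0.01, 2.46, 2.71], [0.1, 0.1, 0.1]]
[[0.01, 2.47, 2.71], [0.1, 0.1, 0.1]]
[[0.01, 2.47, 2.7], [0.1, 0.1, 0.1]]
[[0.01, 2.48, 2.7], [0.1, 0.1, 0.1]]
```

{"fn": "drive_tool", "kwargs": {"deltas": [[[0,2.5,2.7],[0.1,0.1,0.1]],[[0,2.5,2.7],[0.1,0.1,0.1]],[[0,2.5,2.7],[0.1,0.1,0.1]],[[0,2.5,2.7],[0.1,0.1,0.1]],[[0,2.5,2.7],[0.1,0.1,0.1]],[[0,2.4,2.7],[0.1,0.1,0.1]],[[0,0,0],[0,0,0]]]}}

```text
clock: 13.25
position: [661.6, 29.5, 284.3]
ee_rot: [0.507, 0.497, -0.499, 0.497]
contact_force: [0.0, -0.2, -1.8]
gripper_width: 26.0
grasp_force: 59.5
```

Run:
```python
from plan import *
s=st();r=R.from_quat(s['ee_rot']);T=cam('top');S=cam('side');pickle.dump((T,S),open('c1.pkl','wb'))
g=s['position']-G*r.apply([0,0,1]);ax=r.apply([1,0,0])
P=[g+140*ax,g+50*ax,g-65*ax,[*WT,87.5]]
print('top',proj(T,P).round(1).tolist(),'side',proj(S,P).round(1).tolist(),'g',g.round(1))
a=cv2.resize(T['img'][110:220,215:325],None,fx=3.5,fy=3.5,interpolation=2);b=cv2.resize(S['img'][80:220,255:370],None,fx=3.5,fy=3.5,interpolation=2)
a=cv2.copyMakeBorder(a,0,b.shape[0]-a.shape[0],0,0,0)
cv2.imwrite('pics/above.png',cv2.hconcat([a,b])[:,:,::-1])
```

```text
t 13.25 p [661.6  29.5 284.3] q [ 0.561  0.767 -0.236  1.069 -1.859  2.054] F [ 0.  -0.2 -1.8] w 26.0 gf 59.5
[[ 0.008  0.009 -1.   ]
 [ 1.    -0.011  0.008]
 [-0.011 -1.    -0.009]]
top [[260.5, 157.2], [259.5, 148.4], [258.1, 135.2], [260.7, 163.8]] side [[313.5, 153.2], [315.8, 130.9], [319.0, 98.7], [310.7, 166.7]] g [661.8  51.5 284.5]
```

View pics/above.png

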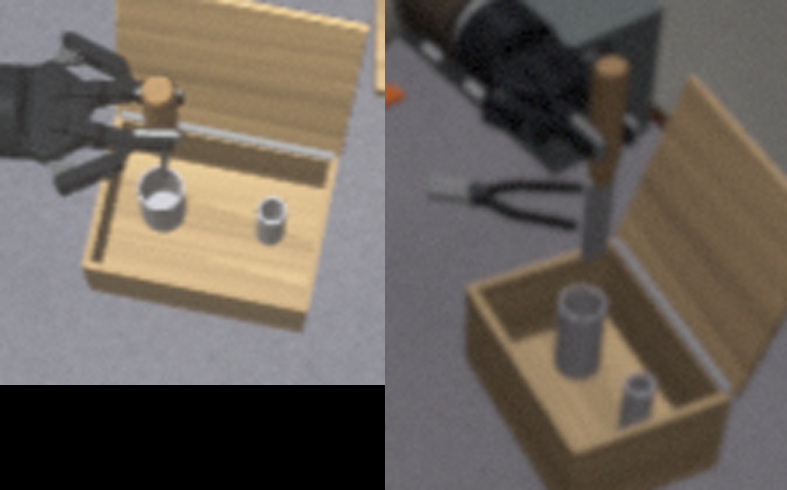

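Run:
```python
from plan import *
T,S=pickle.load(open('c1.pkl','rb'))
# axis fit: tip, butt free in x,y; z from the robot shifted by dz
z0=284.5
for nm,t,sd,z in(('tip',(261.8,158.2),(314.4,153.4),z0-140),('butt',(259.8,134.8),(319.5,98.8),z0+65)):
    A=ray(T,[t],z)[0];B=ray(S,[sd],z)[0];print(nm,A.round(1),B.round(1),((A+B)/2).round(1))
    f=lambda P:np.r_[proj(T,[P])[0]-t,proj(S,[P])[0]-sd]
    q=least_squares(f,[660,50,z]);print(q.x.round(1),np.abs(q.fun).max())
```

```text
tip [659.9  48.6 144.5] [664.6  50.6 144.5] [662.2  49.6 144.5]
[660.   47.6 148.9] 0.4851140542305643
butt [662.5  46.5 349.5] [662.2  49.9 349.5] [662.4  48.2 349.5]
[660.5  46.8 352.5] 0.3539374194745051
```

{"fn": "drive_tool", "kwargs": {"deltas": [[[0.5,-0.15,-0.3],[0,0,0]],[[1.0,-0.15,-0.25],[0,0,0]],[[1.5,0,0],[0,0,0]],[[1.0,0,0],[0,0,0]],[[0.8,0,0],[0,0,0]],[[0.8,0,0],[0,0,0]],[[0.8,0,0],[0,0,0]],[[0.8,0,0],[0,0,0]],[[0,0,0],[0,0,0]]]}}

```text
clock: 14.25
position: [657.5, 39.5, 211.6]
ee_rot: [0.502, 0.5, -0.499, 0.499]
contact_force: [0.3, -0.6, -1.0]
gripper_width: 26.4
grasp_force: 59.5
```

Run:
```python
from plan import *
s=st()
```

```text
t 14.25 p [657.5  39.5 211.6] q [ 0.585  0.855 -0.259  1.03  -1.814  1.956] F [ 0.3 -0.6 -1. ] w 26.4 gf 59.5
[[ 0.002  0.004 -1.   ]
 [ 1.    -0.003  0.002]
 [-0.003 -1.    -0.004]]
```

{"fn": "drive_tool", "kwargs": {"deltas": [[[0,0,0.2],[0,0,0]],[[0,0,0.2],[0,0,0]],[[0,0,0],[0,0,0]],[[0,0,0],[0,0,0]]]}}

```text
clock: 14.65
position: [657.7, 35.6, 213.2]
ee_rot: [0.503, 0.499, -0.498, 0.499]
contact_force: [-0.5, -0.7, -1.2]
gripper_width: 26.2
grasp_force: 59.5
```

Run:
```python
from plan import *
s=st()
```

```text
t 14.65 p [657.7  35.6 213.2] q [ 0.579  0.851 -0.265  1.035 -1.81   1.954] F [-0.5 -0.7 -1.2] w 26.2 gf 59.5
[[ 0.004  0.005 -1.   ]
 [ 1.    -0.003  0.004]
 [-0.003 -1.    -0.005]]
```

{"fn": "drive_tool", "kwargs": {"deltas": [[[0.8,0,0],[0,0,0]],[[0.8,0,0],[0,0,0]],[[0.8,0,0],[0,0,0]],[[0.8,0,0],[0,0,0]],[[0.8,0,0],[0,0,0]],[[0.7,0,0],[0,0,0]],[[0.5,0,0],[0,0,0]],[[0.3,0,0],[0,0,0]],[[0,0,0],[0,0,0]]]}}

```text
clock: 15.55
position: [657.8, 36.0, 157.4]
ee_rot: [0.503, 0.5, -0.499, 0.499]
contact_force: [0.7, 1.0, -0.9]
gripper_width: 26.3
grasp_force: 59.5
```

{"fn": "drive_tool", "kwargs": {"deltas": [[[0.2,0,0],[0,0,0]],[[0.2,0,0],[0,0,0]],[[0,0,0],[0,0,0]]]}}

```text
clock: 15.85
position: [657.8, 36.0, 153.7]
ee_rot: [0.503, 0.5, -0.499, 0.499]
contact_force: [0.3, 0.2, -1.2]
gripper_width: 25.9
grasp_force: 59.5
```

{"fn": "drive_tool", "kwargs": {"deltas": [[[0.2,0,0],[0,0,0]],[[0.1,0,0],[0,0,0]],[[0,0,0],[0,0,0]]]}}

```text
clock: 16.15
position: [657.8, 36.0, 150.6]
ee_rot: [0.503, 0.5, -0.499, 0.499]
contact_force: [-0.5, -0.1, -0.2]
gripper_width: 26.4
grasp_force: 59.5
```

{"fn": "drive_tool", "kwargs": {"deltas": [[[0.2,0,0],[0,0,0]],[[0,0,0],[0,0,0]]]}}

```text
clock: 16.35
position: [657.8, 36.0, 148.5]
ee_rot: [0.503, 0.5, -0.499, 0.499]
contact_force: [-0.6, -0.3, -0.3]
gripper_width: 26.3
grasp_force: 59.5
```

{"fn": "drive_tool", "kwargs": {"deltas": [[[0.15,0,0],[0,0,0]],[[0,0,0],[0,0,0]]]}}

```text
clock: 16.55
position: [657.9, 36.2, 147.9]
ee_rot: [0.503, 0.499, -0.499, 0.499]
contact_force: [-0.6, -0.1, 0.2]
gripper_width: 25.9
grasp_force: 59.5
```

{"fn": "drive_tool", "kwargs": {"deltas": [[[0.15,0,0],[0,0,0]],[[0,0,0],[0,0,0]]]}}

```text
clock: 16.75
position: [657.9, 36.4, 147.8]
ee_rot: [0.503, 0.498, -0.499, 0.5]
contact_force: [-0.7, 0.2, 5.3]
gripper_width: 26.3
grasp_force: 59.5
```

{"fn": "drive_tool", "kwargs": {"deltas": [[[0.15,0,0],[0,0,0]],[[0,0,0],[0,0,0]]]}}

```text
clock: 16.95
position: [657.9, 36.5, 147.7]
ee_rot: [0.502, 0.497, -0.5, 0.501]
contact_force: [-0.8, -0.1, 8.9]
gripper_width: 26.2
grasp_force: 59.5
```

Force builds up with no further descent, so the chisel is home. I ease off, release and back away.

{"fn": "drive_tool", "kwargs": {"deltas": [[[-0.35,0,0],[0,0,0]],[[0,0,0],[0,0,0]]]}}

```text
clock: 17.15
position: [657.9, 36.0, 147.8]
ee_rot: [0.503, 0.5, -0.498, 0.499]
contact_force: [-0.6, -0.0, 1.3]
gripper_width: 26.3
grasp_force: 59.6
```

{"fn": "drive_tool", "kwargs": {"deltas": [[[0,0,0],[0,0,0]],[[0,0,0],[0,0,0]],[[0,0,0],[0,0,0]],[[0,0,0],[0,0,0]],[[0,0,0],[0,0,0]]], "claw": 5.5}}

```text
clock: 17.65
position: [657.9, 36.0, 147.6]
ee_rot: [0.503, 0.5, -0.499, 0.499]
contact_force: [0.7, 0.4, -0.2]
gripper_width: 54.9
grasp_force: 0.0
```

{"fn": "drive_tool", "kwargs": {"deltas": [[[0,0,-1],[0,0,0]],[[0,0,-2],[0,0,0]],[[0,0,-3],[0,0,0]],[[0,0,-4],[0,0,0]],[[-2,0,-4],[0,0,0]],[[-4,0,-2],[0,0,0]],[[-4,0,0],[0,0,0]],[[-4,0,0],[0,0,0]],[[0,0,0],[0,0,0]]]}}

```text
clock: 18.55
position: [658.0, 196.9, 294.9]
ee_rot: [0.506, 0.499, -0.494, 0.5]
contact_force: [-0.2, 0.0, 0.7]
gripper_width: 55.2
grasp_force: 0.0
```

```bash
python3 - <<'E'
from plan import *
s=st();T=cam('top');S=cam('side');pickle.dump((T,S),open('c2.pkl','wb'))
P=[[*WT,216.5],[*WT,87.5]];print(proj(T,P).round(1).tolist(),proj(S,P).round(1).tolist())
# wood blob of the chisel butt: differ from the open picture
T0,S0=pickle.load(open('open.pkl','rb'))
for n,a,b,w in(('top',T,T0,(225,290,130,185)),('side',S,S0,(280,345,105,190))):
    d=np.abs(a['img'].astype(int)-b['img']).sum(2)[w[2]:w[3],w[0]:w[1]]>60
    k,l,stt,c=cv2.connectedComponentsWithStats(d.astype('uint8'));i=1+stt[1:,4].argmax();print(n,stt[i]+[w[0],w[2],0,0,0])
E
python3 plan.py awl
```

```text
t 18.55 p [658.  196.9 294.9] q [ 0.756  0.882  0.057  0.956 -2.047  2.145] F [-0.2  0.   0.7] w 55.2 gf 0.0
[[ 0.013  0.011 -1.   ]
 [ 1.    -0.002  0.013]
 [-0.001 -1.    -0.011]]
[[259.0, 151.5], [260.7, 163.8]] [[313.8, 135.6], [310.7, 166.7]]
top [249 153   9  12  76]
side [301 135  11  22 156]
1 0 80 bad 2.83
1 0 50 bad 2.22
1 0 20 bad 0.64
1 0 -10 bad 0.95
1 20 80 bad 1.32
1 20 50 bad 0.43
1 20 20 bad 0.32
1 20 -10 bad 1.37
-1 0 80 margin 0.47 grasp [-0.23  0.48 -0.46 -0.   -0.63  2.14] home [-0.45  0.86  0.21 -1.4  -1.79  0.66]
-1 0 50 margin 0.47 grasp [-0.23  0.48 -0.46 -0.   -0.63  2.14] home [-0.55  0.74 -0.14 -1.69 -1.47  0.89]
-1 0 20 margin 0.47 grasp [-0.23  0.48 -0.46 -0.   -0.63  2.14] home [-0.58  0.7  -0.5  -2.18 -1.35  1.27]
-1 0 -10 bad 0.34
-1 20 80 margin 0.34 grasp [-0.38  0.44 -0.42 -0.49 -0.5   2.7 ] home [-0.38  0.72  0.19 -1.17 -1.56  0.56]
-1 20 50 margin 0.34 grasp [-0.38  0.44 -0.42 -0.49 -0.5   2.7 ] home [-0.44  0.57 -0.11 -1.45 -1.16  0.62]
-1 20 20 margin 0.34 grasp [-0.38  0.44 -0.42 -0.49 -0.5   2.7 ] home [-0.47  0.47 -0.4  -1.95 -0.83  0.88]
-1 20 -10 bad 1.12
```

Run:
```python
from plan import *
T,S=pickle.load(open('c2.pkl','rb'));T0,S0=pickle.load(open('open.pkl','rb'))
for n,a,b,w in(('top',T,T0,(235,285,125,175)),('side',S,S0,(285,335,100,175))):
    d=np.abs(a['img'].astype(int)-b['img']).sum(2)[w[2]:w[3],w[0]:w[1]]
    print(n,'cols from',w[0])
    for i in range(0,d.shape[0],2): print(w[2]+i,''.join('#' if v>90 else '+' if v>45 else '.' for v in d[i]))
```

```text
top cols from 235
125 ..................................................
127 ..................................................
129 ..................................................
131 ..................................................
133 ..................................................
135 ..................................................
137 ..................................................
139 ..................................................
141 ..................................................
143 ..................................................
145 ..................................................
147 ..................................................
149 .......+##+##.....................................
151 .....+####++##....................................
153 .....+####+##+.+##................................
155 ......+##+###..#####..............................
157 .......#####+..#######............................
159 .........+##..#########...........................
161 ..............#######+............................
163 ..............+######............
[... 1701 characters left out ...]
.......+#########+......................
152 .................+#########.......................
154 ..................#####++++.......................
156 ...................+..............................
158 ..................................................
160 .....................+..+++.......................
162 .....................+####+.......................
164 .....................+++.+........................
166 ..................................................
168 ..................................................
170 ..................................................
172 ..................................................
174 ..................................................
```

Run:
```python
from plan import *
T,S=pickle.load(open('c2.pkl','rb'))
t,sd=(244.5,153.5),(304.5,130)
q=least_squares(lambda P:np.r_[proj(T,[P])[0]-t,proj(S,[P])[0]-sd],[658,90,210]);print(q.x.round(1),np.abs(q.fun).max())
for a in np.radians([0,8,12,16,20]):
  P=[658.4,54.2-11+205*np.sin(a),11.5+205*np.cos(a)];print(np.degrees(a),np.round(P,1),proj(T,[P])[0].round(1),proj(S,[P])[0].round(1))
```

```text
[655.7  96.8 207.8] 0.5841565624147051
0.0 [658.4  43.2 216.5] [262.7 151.6] [316.2 137.7]
8.0 [658.4  71.7 214.5] [253.1 151.6] [310.  132.8]
12.000000000000002 [658.4  85.8 212. ] [248.4 151.7] [307.  130.8]
16.0 [658.4  99.7 208.6] [243.8 152. ] [304.1 129.1]
20.0 [658.4 113.3 204.1] [239.4 152.4] [301.2 127.7]
```

Run:
```python
from plan import *
T=pickle.load(open('top0.pkl','rb'));print('jar',ray(T,[(361,149)],90).round(0),'tin',ray(T,[(305,245)],60).round(0))
s=arm.read_state()
for gd in(50,65,80):
    W=way('awl',NT,-1,0,np.radians(gd));o,r=W[0];A=(np.array([450,80,300.]),r)
    out,m,c=track([A]+W,s['joints'],10);print(gd,round(m,2),c,out[-1].round(2))
    q=out[-1];E=lambda a,t:R.from_euler(a,t);ra=E('z',q[0]);x=ra.apply(p[:3]);ra=ra*E('y',q[1]);x=x+ra.apply([p[3],0,p[4]]);print('elbow',x.round(0));ra=ra*E('y',-q[2]);x=x+ra.apply([p[5],0,p[6]]);print('w1',x.round(0));ra=ra*E('x',-q[3]);x=x+ra.apply([0,-158,0]);print('w2',x.round(0),'tcp',fk(q,p)[0].round(0))
W=way('awl',NT,-1,0,np.radians(50));o,r=W[0];rows(s,tcp(np.array([450,80,300.]),r),r,16)
```

```text
jar [[ 715. -271.   90.]] tin [[401. -94.  60.]]
50 0.47 9.754991735936967e-19 [-0.55  0.74 -0.14 -1.69 -1.47  0.89]
elbow [ 325. -199.  577.]
w1 [ 556. -339.  252.]
w2 [ 462. -260.  152.] tcp [653. -32. 152.]
65 0.47 4.0478956101613236e-19 [-0.5   0.79  0.04 -1.52 -1.62  0.76]
elbow [ 352. -196.  556.]
w1 [ 621. -345.  267.]
w2 [ 523. -299.  152.] tcp [648. -29. 152.]
80 0.47 4.1967873462233117e-19 [-0.45  0.86  0.21 -1.4  -1.79  0.66]
elbow [ 384. -189.  530.]
w1 [ 687. -337.  277.]
w2 [ 591. -320.  152.] tcp [642. -27. 152.]
tot mm 238.0 deg 109.0
[[0.06, -1.3, 0.73], [3.4, 4.8, 3.4]]
[[-0.08, -1.25, 0.8], [3.4, 4.8, 3.4]]
[[-0.22, -1.19, 0.86], [3.4, 4.8, 3.4]]
[[-0.37, -1.12, 0.91], [3.4, 4.8, 3.4]]
[[-0.51, -1.04, 0.94], [3.4, 4.8, 3.4]]
[[-0.65, -0.95, 0.95], [3.4, 4.8, 3.4]]
[[-0.78, -0.85, 0.94], [3.4, 4.8, 3.4]]
[[-0.9, -0.74, 0.92], [3.4, 4.8, 3.4]]
[[-1.02, -0.63, 0.88], [3.4, 4.8, 3.4]]
[[-1.13, -0.52, 0.82], [3.4, 4.8, 3.4]]
[[-1.22, -0.4, 0.75], [3.4, 4.8, 3.4]]
[[-1.3, -0.29, 0.66], [3.4, 4.8, 3.4]]
[[-1.37, -0.17, 0.57], [3.4, 4.8, 3.4]]
[[-1.41, -0.06, 0.46], [3.4, 4.8, 3.4]]
[[-1.45, 0.05, 0.34], [3.4, 4.8, 3.4]]
[[-1.46, 0.16, 0.21], [3.4, 4.8, 3.4]]
```

{"fn": "drive_tool", "kwargs": {"deltas": [[[0.05,-1.3,0.75],[3.4,4.8,3.4]],[[-0.1,-1.25,0.8],[3.4,4.8,3.4]],[[-0.2,-1.2,0.85],[3.4,4.8,3.4]],[[-0.35,-1.1,0.9],[3.4,4.8,3.4]],[[-0.5,-1.05,0.95],[3.4,4.8,3.4]],[[-0.65,-0.95,0.95],[3.4,4.8,3.4]],[[-0.8,-0.85,0.95],[3.4,4.8,3.4]],[[-0.9,-0.75,0.9],[3.4,4.8,3.4]],[[-1.0,-0.65,0.9],[3.4,4.8,3.4]],[[-1.15,-0.5,0.8],[3.4,4.8,3.4]],[[-1.2,-0.4,0.75],[3.4,4.8,3.4]],[[-1.3,-0.3,0.65],[3.4,4.8,3.4]]]}}

```text
clock: 19.85
position: [501.5, 108.4, 279.3]
ee_rot: [0.938, 0.28, -0.146, 0.145]
contact_force: [-0.9, -0.6, 0.0]
gripper_width: 55.2
grasp_force: 0.0
```

{"fn": "drive_tool", "kwargs": {"deltas": [[[-1.35,-0.15,0.55],[3.4,4.8,3.4]],[[-1.4,-0.05,0.45],[3.4,4.8,3.4]],[[-1.45,0.05,0.35],[3.4,4.8,3.4]],[[-1.45,0.15,0.2],[3.4,4.8,3.4]],[[0,0,0],[0,0,0]]]}}

```text
clock: 20.35
position: [448.0, 77.5, 278.1]
ee_rot: [0.986, 0.169, -0.002, 0.001]
contact_force: [-0.5, 0.3, 0.7]
gripper_width: 55.3
grasp_force: 0.0
```

Run:
```python
from plan import *
s=st();W=way('awl',NT,-1,0,np.radians(50));o,r=W[0];rows(s,tcp(o,r),r,9)
```

```text
t 20.35 p [448.   77.5 278.1] q [ 5.310e-01  5.700e-02 -3.030e-01  1.000e-03 -1.215e+00  1.379e+00] F [-0.5  0.3  0.7] w 55.3 gf 0.0
[[ 0.943  0.333 -0.005]
 [ 0.333 -0.943  0.002]
 [-0.004 -0.003 -1.   ]]
tot mm 381.8 deg 0.3
[[-1.14, 3.7, 1.73], [0.0, 0.0, 0.0]]
[[-1.14, 3.7, 1.73], [0.0, 0.0, 0.0]]
[[-1.14, 3.7, 1.73], [0.0, 0.0, 0.0]]
[[-1.14, 3.7, 1.73], [0.0, 0.0, 0.0]]
[[-1.14, 3.7, 1.73], [0.0, 0.0, 0.0]]
[[-1.15, 3.7, 1.73], [0.0, 0.0, 0.0]]
[[-1.15, 3.7, 1.73], [0.0, 0.0, 0.0]]
[[-1.15, 3.7, 1.73], [0.0, 0.0, 0.0]]
[[-1.15, 3.7, 1.72], [0.0, 0.0, 0.0]]
```

{"fn": "drive_tool", "kwargs": {"deltas": [[[-1.15,3.7,1.5],[0,0,0]],[[-1.15,3.7,1.5],[0,0,0]],[[-1.15,3.7,1.5],[0,0,0]],[[-1.15,3.7,1.5],[0,0,0]],[[-1.15,3.7,1.5],[0,0,0]],[[-1.15,3.7,1.5],[0,0,0]],[[-1.15,3.7,1.5],[0,0,0]],[[-1.15,3.7,2.0],[0,0,0]],[[-1.15,3.7,2.0],[0,0,0]],[[0,0,0],[0,0,0]],[[0,0,0],[0,0,0]]]}}

```text
clock: 21.45
position: [464.1, -270.2, 132.8]
ee_rot: [0.985, 0.17, -0.004, 0.001]
contact_force: [-0.5, -0.2, -0.2]
gripper_width: 55.1
grasp_force: 0.0
```

Run:
```python
from plan import *
s=st();W=way('awl',NT,-1,0,np.radians(50));o,r=W[1];rows(s,tcp(o,r),r,1)
```

```text
t 21.45 p [ 464.1 -270.2  132.8] q [-0.222  0.334 -0.345  0.007 -0.899  2.129] F [-0.5 -0.2 -0.2] w 55.1 gf 0.0
[[ 0.942  0.334 -0.009]
 [ 0.334 -0.942  0.001]
 [-0.008 -0.004 -1.   ]]
tot mm 109.8 deg 0.5
[[-0.2, -0.01, 10.98], [0.1, 0.5, 0.1]]
```

{"fn": "drive_tool", "kwargs": {"deltas": [[[-0.1,0,2],[0,0.5,0]],[[-0.1,0,2],[0,0,0]],[[0,0,2],[0,0,0]],[[0,0,2],[0,0,0]],[[0,0,1.8],[0,0,0]],[[0,0,1.2],[0,0,0]],[[0,0,0],[0,0,0]]]}}

```text
clock: 22.15
position: [462.6, -269.6, 23.7]
ee_rot: [0.985, 0.171, 0.001, 0.001]
contact_force: [0.2, 1.1, -0.1]
gripper_width: 54.7
grasp_force: 0.0
```

{"fn": "drive_tool", "kwargs": {"deltas": [[[0,0,0],[0,0,0]],[[0,0,0],[0,0,0]],[[0,0,0],[0,0,0]],[[0,0,0],[0,0,0]],[[0,0,0],[0,0,0]]], "claw": 0}}

```text
clock: 22.65
position: [464.1, -271.0, 26.0]
ee_rot: [0.985, 0.171, 0.003, 0.002]
contact_force: [0.4, 2.5, 6.0]
gripper_width: 20.3
grasp_force: 58.9
```

{"fn": "drive_tool", "kwargs": {"deltas": [[[0,0,-0.3],[0,0,0]],[[0,0,-1],[0,0,0]],[[0,0,-2],[0,0,0]],[[0,0,-3],[0,0,0]],[[0,0,-3],[0,0,0]],[[0,0,-3],[0,0,0]],[[0,0,-3],[0,0,0]],[[0,0,-3],[0,0,0]],[[0,0,-3],[0,0,0]],[[0,0,-2],[0,0,0]],[[0,0,0],[0,0,0]],[[0,0,0],[0,0,0]]]}}

```text
clock: 23.85
position: [461.4, -269.9, 257.6]
ee_rot: [0.985, 0.17, 0.002, 0.001]
contact_force: [0.5, -0.3, -1.7]
gripper_width: 20.4
grasp_force: 58.7
```

Run:
```python
from plan import *
s=st();W=way('awl',NT,-1,0,np.radians(50));o,r=W[3];print(o);o=np.array([500,-215,290.]);rows(s,tcp(o,r),r,14)
print(track([(o,r)]+W[4:],s['joints'],10))
```

```text
t 23.85 p [ 461.4 -269.9  257.6] q [-0.226  0.21  -0.174  0.    -1.182  2.138] F [ 0.5 -0.3 -1.7] w 20.4 gf 58.7
[[ 0.942  0.335  0.004]
 [ 0.335 -0.942  0.003]
 [ 0.005 -0.001 -1.   ]]
[ 532.22 -182.32  290.  ]
tot mm 94.8 deg 158.8
[[0.53, -0.36, -0.23], [7.9, -2.2, 7.9]]
[[0.46, -0.45, -0.19], [7.9, -2.2, 7.9]]
[[0.39, -0.54, -0.14], [7.9, -2.2, 7.9]]
[[0.31, -0.6, -0.08], [7.9, -2.2, 7.9]]
[[0.22, -0.64, -0.0], [7.9, -2.2, 7.9]]
[[0.13, -0.66, 0.08], [7.9, -2.2, 7.9]]
[[0.05, -0.65, 0.17], [7.9, -2.2, 7.9]]
[[-0.03, -0.63, 0.26], [7.9, -2.2, 7.9]]
[[-0.11, -0.57, 0.34], [7.9, -2.2, 7.9]]
[[-0.17, -0.5, 0.42], [7.9, -2.2, 7.9]]
[[-0.21, -0.41, 0.49], [7.9, -2.2, 7.9]]
[[-0.24, -0.31, 0.55], [7.9, -2.2, 7.9]]
[[-0.26, -0.2, 0.59], [7.9, -2.2, 7.9]]
[[-0.25, -0.08, 0.62], [7.9, -2.2, 7.9]]
([array([-0.8875474 ,  0.50205399, -0.08924031, -1.46434262, -1.72753154,
        0.59980155]), array([-0.5377673 ,  0.50937922, -0.1042178 , -1.66368297, -1.43964652,
        0.61981999]), array([-0.54529173,  0.74180063, -0.13826661, -1.68904954, -1.47343363,
        0.88595451])], np.float64(0.9317333863424714), np.float64(2.394978423928189e-20))
```

Run:
```python
from plan import *
s=arm.read_state();W=way('awl',NT,-1,0,np.radians(50));o,r=W[3];o=np.array([500,-215,290.]);rows(s,tcp(o,r),r,20)
```

```text
tot mm 94.8 deg 158.8
[[0.37, -0.25, -0.16], [5.5, -1.5, 5.5]]
[[0.34, -0.3, -0.14], [5.5, -1.5, 5.5]]
[[0.3, -0.34, -0.12], [5.5, -1.5, 5.5]]
[[0.27, -0.38, -0.09], [5.5, -1.5, 5.5]]
[[0.23, -0.41, -0.06], [5.5, -1.5, 5.5]]
[[0.18, -0.44, -0.03], [5.5, -1.5, 5.5]]
[[0.14, -0.45, 0.01], [5.5, -1.5, 5.5]]
[[0.1, -0.46, 0.05], [5.5, -1.5, 5.5]]
[[0.06, -0.46, 0.09], [5.5, -1.5, 5.5]]
[[0.01, -0.45, 0.14], [5.5, -1.5, 5.5]]
[[-0.02, -0.44, 0.18], [5.5, -1.5, 5.5]]
[[-0.06, -0.41, 0.22], [5.5, -1.5, 5.5]]
[[-0.09, -0.38, 0.26], [5.5, -1.5, 5.5]]
[[-0.12, -0.35, 0.3], [5.5, -1.5, 5.5]]
[[-0.14, -0.3, 0.33], [5.5, -1.5, 5.5]]
[[-0.16, -0.26, 0.37], [5.5, -1.5, 5.5]]
[[-0.17, -0.2, 0.39], [5.5, -1.5, 5.5]]
[[-0.18, -0.15, 0.41], [5.5, -1.5, 5.5]]
[[-0.18, -0.09, 0.43], [5.5, -1.5, 5.5]]
[[-0.17, -0.03, 0.44], [5.5, -1.5, 5.5]]
```

{"fn": "drive_tool", "kwargs": {"deltas": [[[0.35,-0.25,-0.15],[5.5,-1.5,5.5]],[[0.35,-0.3,-0.15],[5.5,-1.5,5.5]],[[0.3,-0.35,-0.1],[5.5,-1.5,5.5]],[[0.25,-0.4,-0.1],[5.5,-1.5,5.5]],[[0.25,-0.4,-0.05],[5.5,-1.5,5.5]],[[0.2,-0.45,-0.05],[5.5,-1.5,5.5]],[[0.15,-0.45,0],[5.5,-1.5,5.5]],[[0.1,-0.45,0.05],[5.5,-1.5,5.5]],[[0.05,-0.45,0.1],[5.5,-1.5,5.5]],[[0,-0.45,0.15],[5.5,-1.5,5.5]],[[0,-0.45,0.2],[5.5,-1.5,5.5]],[[-0.05,-0.4,0.2],[5.5,-1.5,5.5]]]}}

```text
clock: 25.05
position: [493.7, -226.9, 274.9]
ee_rot: [0.751, -0.391, -0.225, -0.483]
contact_force: [-0.4, 0.2, -0.4]
gripper_width: 19.9
grasp_force: 58.8
```

{"fn": "drive_tool", "kwargs": {"deltas": [[[-0.1,-0.4,0.25],[5.5,-1.5,5.5]],[[-0.1,-0.35,0.3],[5.5,-1.5,5.5]],[[-0.15,-0.3,0.35],[5.5,-1.5,5.5]],[[-0.15,-0.25,0.35],[5.5,-1.5,5.5]],[[-0.15,-0.2,0.4],[5.5,-1.5,5.5]],[[-0.2,-0.15,0.4],[5.5,-1.5,5.5]],[[-0.2,-0.1,0.45],[5.5,-1.5,5.5]],[[-0.15,0,0.45],[5.5,-1.5,5.5]],[[0,0,0],[0,0,0]],[[0,0,0],[0,0,0]]]}}

```text
clock: 26.05
position: [514.4, -198.2, 288.8]
ee_rot: [-0.302, 0.639, 0.298, 0.641]
contact_force: [0.5, -0.1, -1.3]
gripper_width: 20.2
grasp_force: 58.9
```

Run:
```python
from plan import *
s=st();W=way('awl',NT,-1,0,np.radians(50));o,r=W[4];G=18.;rows(s,o+18*r.apply([0,0,1]),r,6)
```

```text
t 26.05 p [ 514.4 -198.2  288.8] q [-0.889  0.505 -0.084 -1.462 -1.733  0.603] F [ 0.5 -0.1 -1.3] w 20.2 gf 58.9
[[ 0.005 -0.003 -1.   ]
 [-0.769  0.64  -0.006]
 [ 0.64   0.769  0.   ]]
tot mm 212.3 deg 0.4
[[0.12, -0.0, 3.54], [0.0, 0.0, 0.1]]
[[0.11, 0.0, 3.54], [0.0, 0.0, 0.1]]
[[0.11, 0.0, 3.54], [0.0, 0.0, 0.1]]
[[0.11, 0.01, 3.54], [0.0, 0.0, 0.1]]
[[0.11, 0.01, 3.54], [0.0, 0.0, 0.1]]
[[0.11, 0.01, 3.54], [0.0, 0.0, 0.1]]
```

Pure forward motion, 21.2 cm along tool z at about 289 mm height, so the tip passes at about 147 mm.

{"fn": "drive_tool", "kwargs": {"deltas": [[[0,0,3],[0,0,0]],[[0,0,3.5],[0,0,0]],[[0,0,3.5],[0,0,0]],[[0,0,3.5],[0,0,0]],[[0.1,0,3.5],[0,0,0]],[[0.1,0,2.7],[0,0,0]],[[0.1,0,1.5],[0,0,0]],[[0,0,0],[0,0,0]],[[0,0,0],[0,0,0]],[[0,0,0],[0,0,0]]]}}

```text
clock: 27.05
position: [650.2, -36.2, 286.7]
ee_rot: [-0.302, 0.639, 0.298, 0.642]
contact_force: [0.4, 0.1, -0.4]
gripper_width: 20.2
grasp_force: 58.9
```

Run:
```python
from plan import *
s=st();r=R.from_quat(s['ee_rot']);T=cam('top');S=cam('side');pickle.dump((T,S),open('a1.pkl','wb'))
g=s['position']-18*r.apply([0,0,1]);ax=r.apply([1,0,0])
P=[g+140*ax,g+50*ax,g-65*ax,[*NT,87.5]]
print('top',proj(T,P).round(1).tolist(),'side',proj(S,P).round(1).tolist(),'g',g.round(1))
a=cv2.resize(T['img'][110:210,230:320],None,fx=4,fy=4,interpolation=2);b=cv2.resize(S['img'][90:220,265:360],None,fx=4,fy=4,interpolation=2)
a=cv2.copyMakeBorder(a,0,b.shape[0]-a.shape[0],0,0,0)
cv2.imwrite('pics/awl.png',cv2.hconcat([a,b])[:,:,::-1])
```

```text
t 27.05 p [650.2 -36.2 286.7] q [-0.548  0.502 -0.097 -1.654 -1.45   0.611] F [ 0.4  0.1 -0.4] w 20.2 gf 58.9
[[ 0.006 -0.004 -1.   ]
 [-0.768  0.64  -0.007]
 [ 0.64   0.768  0.   ]]
top [[293.6, 165.0], [294.4, 156.5], [295.5, 143.9], [292.5, 170.4]] side [[329.4, 176.7], [332.5, 154.1], [336.9, 121.6], [326.8, 190.0]] g [638.7 -50.  286.7]
```

View pics/awl.png

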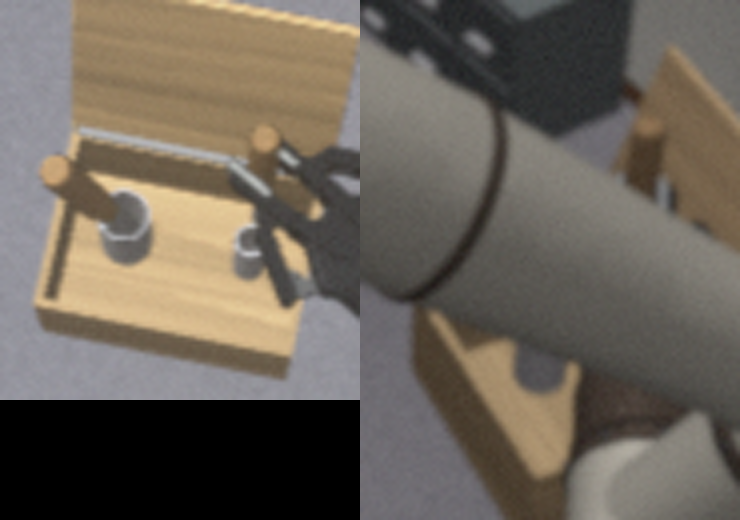

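The top crop shows the chisel standing in the wide tube, leaning within its play. The awl is upright, butt at (266,138), shaft at (260,215), above the narrow tube at (251,238). It agrees with prediction to about 2 mm. The arm hides the rest in the side view. I lower with a 2 mm correction.

{"fn": "drive_tool", "kwargs": {"deltas": [[[0.5,0.1,0.15],[0,0,0]],[[1.2,0,0],[0,0,0]],[[1.2,0,0],[0,0,0]],[[1.0,0,0],[0,0,0]],[[0.8,0,0],[0,0,0]],[[0.8,0,0],[0,0,0]],[[0.8,0,0],[0,0,0]],[[0.8,0,0],[0,0,0]],[[0,0,0],[0,0,0]],[[0,0,0],[0,0,0]]]}}

```text
clock: 28.15
position: [651.1, -33.7, 215.9]
ee_rot: [-0.302, 0.639, 0.298, 0.642]
contact_force: [-0.5, -0.2, -1.1]
gripper_width: 20.3
grasp_force: 58.9
```

```bash
python3 -c "
from h import *
s=st()"
```

```text
t 28.15 p [651.1 -33.7 215.9] q [-0.548  0.623 -0.127 -1.672 -1.465  0.762] F [-0.5 -0.2 -1.1] w 20.3 gf 58.9
[[ 0.006 -0.003 -1.   ]
 [-0.768  0.64  -0.007]
 [ 0.64   0.768  0.001]]
```

{"fn": "drive_tool", "kwargs": {"deltas": [[[0.8,0,0],[0,0,0]],[[0.8,0,0],[0,0,0]],[[0.8,0,0],[0,0,0]],[[0.8,0,0],[0,0,0]],[[0.8,0,0],[0,0,0]],[[0.8,0,0],[0,0,0]],[[0.5,0,0],[0,0,0]],[[0.3,0,0],[0,0,0]],[[0,0,0],[0,0,0]]]}}

```text
clock: 29.05
position: [651.3, -33.8, 159.4]
ee_rot: [-0.302, 0.639, 0.298, 0.641]
contact_force: [0.1, 0.0, -0.2]
gripper_width: 20.1
grasp_force: 58.9
```

{"fn": "drive_tool", "kwargs": {"deltas": [[[0.2,0,0],[0,0,0]],[[0.2,0,0],[0,0,0]],[[0,0,0],[0,0,0]]]}}

```text
clock: 29.35
position: [651.3, -33.9, 155.9]
ee_rot: [-0.302, 0.639, 0.298, 0.642]
contact_force: [-0.2, 0.2, -1.1]
gripper_width: 20.0
grasp_force: 58.9
```

{"fn": "drive_tool", "kwargs": {"deltas": [[[0.2,0,0],[0,0,0]],[[0,0,0],[0,0,0]]]}}

```text
clock: 29.55
position: [651.3, -33.9, 153.8]
ee_rot: [-0.302, 0.639, 0.298, 0.642]
contact_force: [-0.7, 0.9, 0.0]
gripper_width: 20.6
grasp_force: 58.9
```

{"fn": "drive_tool", "kwargs": {"deltas": [[[0.2,0,0],[0,0,0]],[[0,0,0],[0,0,0]]]}}

```text
clock: 29.75
position: [651.3, -33.8, 151.7]
ee_rot: [-0.302, 0.639, 0.298, 0.641]
contact_force: [0.3, 0.2, -1.5]
gripper_width: 20.2
grasp_force: 58.9
```

{"fn": "drive_tool", "kwargs": {"deltas": [[[0.15,0,0],[0,0,0]],[[0,0,0],[0,0,0]]]}}

```text
clock: 29.95
position: [651.3, -33.9, 150.2]
ee_rot: [-0.302, 0.639, 0.298, 0.642]
contact_force: [-0.7, 0.2, -0.5]
gripper_width: 20.4
grasp_force: 58.9
```

{"fn": "drive_tool", "kwargs": {"deltas": [[[0.15,0,0],[0,0,0]],[[0,0,0],[0,0,0]]]}}

```text
clock: 30.15
position: [651.4, -33.9, 148.9]
ee_rot: [-0.302, 0.639, 0.298, 0.642]
contact_force: [0.8, -0.1, -0.4]
gripper_width: 20.0
grasp_force: 58.9
```

{"fn": "drive_tool", "kwargs": {"deltas": [[[0.15,0,0],[0,0,0]],[[0,0,0],[0,0,0]]]}}

```text
clock: 30.35
position: [651.5, -33.8, 148.6]
ee_rot: [-0.302, 0.638, 0.298, 0.642]
contact_force: [0.6, -0.0, 4.3]
gripper_width: 19.7
grasp_force: 58.9
```

{"fn": "drive_tool", "kwargs": {"deltas": [[[0.15,0,0],[0,0,0]],[[0,0,0],[0,0,0]]]}}

```text
clock: 30.55
position: [651.7, -33.7, 148.3]
ee_rot: [-0.302, 0.637, 0.298, 0.643]
contact_force: [-1.4, -0.2, 7.2]
gripper_width: 20.4
grasp_force: 59.0
```

{"fn": "drive_tool", "kwargs": {"deltas": [[[-0.3,0,0],[0,0,0]],[[0,0,0],[0,0,0]]]}}

```text
clock: 30.75
position: [651.4, -34.0, 148.7]
ee_rot: [-0.302, 0.639, 0.298, 0.641]
contact_force: [-0.2, -0.1, 1.2]
gripper_width: 20.6
grasp_force: 58.9
```

{"fn": "drive_tool", "kwargs": {"deltas": [[[0,0,0],[0,0,0]],[[0,0,0],[0,0,0]],[[0,0,0],[0,0,0]],[[0,0,0],[0,0,0]],[[0,0,0],[0,0,0]]], "claw": 5}}

```text
clock: 31.25
position: [651.4, -33.9, 148.8]
ee_rot: [-0.302, 0.639, 0.298, 0.642]
contact_force: [0.4, -0.2, -1.5]
gripper_width: 50.5
grasp_force: 0.0
```

{"fn": "drive_tool", "kwargs": {"deltas": [[[0,0,-1],[0,0,0]],[[0,0,-2],[0,0,0]],[[0,0,-3],[0,0,0]],[[0,0,-3],[0,0,0]],[[-2,0,-3],[0,0,0]],[[-3,0,-2],[0,0,0]],[[-3,0,0],[0,0,0]],[[-3,0,0],[0,0,0]],[[-3,0,0],[0,0,0]],[[0,0,0],[0,0,0]]]}}

```text
clock: 32.25
position: [560.8, -141.9, 293.4]
ee_rot: [-0.305, 0.638, 0.295, 0.643]
contact_force: [0.3, -0.8, 0.0]
gripper_width: 50.1
grasp_force: 0.0
```

Run:
```python
from plan import *
s=st();T=cam('top');S=cam('side')
T0,S0=pickle.load(open('open.pkl','rb'));TI=pickle.load(open('top0.pkl','rb'));SI=pickle.load(open('side0.pkl','rb'))
for n,a,b,w in(('top',T,T0,(236,312,140,182)),):
    d=np.abs(a['img'].astype(int)-b['img']).sum(2)[w[2]:w[3],w[0]:w[1]]
    for i in range(0,d.shape[0],2): print(w[2]+i,''.join('#' if v>90 else '+' if v>45 else '.' for v in d[i]))
for a in (0,5,10): 
    P=[638.6,-49+205*np.sin(np.radians(a))-6,11.5+205*np.cos(np.radians(a))];print(a,proj(T,[P])[0].round(1))
# bystanders: changes against the first picture
for n,a,b in(('top',T,TI),('side',S,SI)):
    d=(np.abs(a['img'].astype(int)-b['img']).sum(2)>110).astype('uint8')
    k,l,q,c=cv2.connectedComponentsWithStats(d);print(n,[x.tolist() for x in q[1:] if x[4]>25])
```

```text
t 32.25 p [ 560.8 -141.9  293.4] q [-0.773  0.483 -0.108 -1.528 -1.636  0.609] F [ 0.3 -0.8  0. ] w 50.1 gf 0.0
[[ 0.013 -0.01  -1.   ]
 [-0.768  0.64  -0.017]
 [ 0.64   0.768  0.001]]
140 ............................................................................
142 ............................................................................
144 ............................................................................
146 ............................................................................
148 ........+...................................................................
150 .....####++##...............................................................
152 ....+####++#+...............................................................
154 ....++##++##...###..........................................................
156 .....+######..######........................................................
158 .......####+.+########......................................................
160 ..........+..########+......................................................
162 .............#######
[... 1680 characters left out ...]
 123, 94, 127, 2796], [302, 136, 7, 5, 27], [0, 145, 10, 19, 82], [303, 147, 60, 52, 684], [282, 151, 42, 60, 692], [6, 162, 67, 124, 1382], [211, 166, 11, 7, 41], [136, 174, 8, 26, 161], [247, 187, 35, 17, 159], [324, 194, 29, 21, 349], [138, 204, 7, 24, 140], [104, 206, 19, 27, 245], [401, 210, 28, 27, 220], [386, 217, 22, 35, 461], [314, 226, 36, 35, 543], [412, 229, 18, 19, 127], [128, 238, 15, 32, 203], [410, 239, 15, 13, 99], [354, 245, 34, 32, 220], [317, 251, 33, 39, 700], [141, 254, 11, 25, 156], [41, 270, 39, 27, 228], [82, 279, 35, 10, 153], [78, 286, 17, 19, 138], [100, 291, 22, 15, 144], [323, 290, 32, 19, 436], [40, 293, 17, 26, 84], [312, 292, 9, 7, 38], [65, 306, 31, 16, 91]]
```

{"fn": "drive_tool", "kwargs": {"deltas": [[[-2,-3,-2],[0,0,0]],[[-2,-4,0],[0,0,0]],[[-2,-4,0],[0,0,0]],[[-2,-4,0],[0,0,0]],[[-2,-4,0],[0,0,0]],[[-2,-4,0],[0,0,0]],[[0,-4,0],[0,0,0]],[[0,-4,0],[0,0,0]],[[0,0,0],[0,0,0]],[[0,0,0],[0,0,0]]]}}

```text
clock: 33.35
position: [786.2, -355.3, 405.5]
ee_rot: [-0.3, 0.64, 0.3, 0.641]
contact_force: [0.1, 0.4, -0.7]
gripper_width: 49.9
grasp_force: 0.0
```

Run:
```python
from plan import *
s=st();T=cam('top');S=cam('side');T0,S0=pickle.load(open('open.pkl','rb'))
TI=pickle.load(open('top0.pkl','rb'));SI=pickle.load(open('side0.pkl','rb'))
boxes={'hammer':(410,180,455,268),'jar':(345,130,375,165),'tin':(292,233,320,260),'tape':(238,230,275,266),'pliers':(175,122,225,168),'screwdriver':(92,225,152,258),'orange':(130,138,148,202),'red':(150,292,216,332)}
for n,(x0,y0,x1,y1) in boxes.items(): print(n,[int((np.abs(T['img'][y0:y1,x0:x1].astype(int)-B['img'][y0:y1,x0:x1]).sum(2)>90).sum()) for B in(TI,T0)],end=' ')
d=np.abs(S['img'].astype(int)-S0['img']).sum(2)[105:205,285:365]
print()
for i in range(0,100,2): print(105+i,''.join('#' if v>90 else '+' if v>45 else '.' for v in d[i]))
P=[[638.6,-55,216.5],[638.6,-49,87.5]];print(proj(S,P).round(1))
```

```text
t 33.35 p [ 786.2 -355.3  405.5] q [-0.776  0.806  0.838 -1.574 -1.653 -0.032] F [ 0.1  0.4 -0.7] w 49.9 gf 0.0
[[ 0.001  0.001 -1.   ]
 [-0.769  0.64  -0.   ]
 [ 0.64   0.769  0.001]]
hammer [1822, 1787] jar [0, 0] tin [0, 0] tape [0, 0] pliers [0, 186] screwdriver [0, 1244] orange [0, 204] red [0, 52] 
105 ############################+...................................................
107 ##############################+.................................................
109 ################################................................................
111 #################################+..............................................
113 ##################################+.............................................
115 ###################################+............................................
117 ###################################+............................................
119 ##################################++............................................
121 #################################++.............................................
123 #########################
[... 2786 characters left out ...]
#####.++++++++++++....++##########+####+.+#################++.#######+++++
191 +###########.+++++++++++++++++##########.+++....+#################++######++++++
193 #+...+#######.++##+++++++++++##########.++++++..++#############+++++++#++++++..+
195 ##++++...++###+++####++#+#+#+#########+.+#####.+++++#####+.....++####+......+...
197 ###+#+#+++...+++.+####################+.+##+++.++#++.......+########+...........
199 ####+++++++++....+####################+.......+##+++..++###########+............
201 ######+++++##++....####################++++++++...+++##############+............
203 ########++++++##+..+####################+++..+++++++++++++++++####+...........+.
[[332.7 160.5]
 [326.8 190. ]]
```

{"fn": "drive_tool", "kwargs": {"deltas": [[[-0.5,3.8,1.9],[0,0,0]],[[-0.5,3.8,1.9],[0,0,0]],[[-0.5,3.8,1.9],[0,0,0]],[[-0.5,3.8,1.9],[0,0,0]],[[-0.5,3.8,1.9],[0,0,0]],[[0,3.8,1.9],[0,0,0]],[[0,3.8,1.9],[0,0,0]],[[0,3.8,1.9],[0,0,0]],[[0,3.8,1.9],[0,0,0]],[[0,3.8,1.9],[0,0,0]],[[0,3.8,1.9],[0,0,0]],[[0,3.8,1.9],[0,0,0]]]}}

```text
clock: 34.65
position: [578.6, 114.6, 434.2]
ee_rot: [-0.302, 0.638, 0.297, 0.642]
contact_force: [0.2, 0.9, 0.9]
gripper_width: 49.6
grasp_force: 0.0
```

{"fn": "drive_tool", "kwargs": {"deltas": [[[0,4.5,0],[0,0,0]],[[0,4.5,0],[0,0,0]],[[0,4.5,0],[0,0,0]],[[0,4.5,0],[0,0,0]],[[0,0,0],[0,0,0]]]}}

```text
clock: 35.15
position: [436.3, 230.7, 432.9]
ee_rot: [-0.304, 0.637, 0.299, 0.642]
contact_force: [0.0, -1.1, -0.2]
gripper_width: 50.0
grasp_force: 0.0
```

Run:
```python
from plan import *
s=st();T=cam('top');S=cam('side');T0,S0=pickle.load(open('open.pkl','rb'))
TI=pickle.load(open('top0.pkl','rb'));SI=pickle.load(open('side0.pkl','rb'))
for n,(x0,y0,x1,y1) in {'hammer':(410,180,455,268),'jar':(345,130,375,165),'tin':(292,233,320,260)}.items(): print(n,[int((np.abs(T['img'][y0:y1,x0:x1].astype(int)-TI['img'][y0:y1,x0:x1]).sum(2)>90).sum())],end=' ')
print()
for n,A,B,(x0,y0,x1,y1) in(('top',T,T0,(275,145,315,185)),('side',S,S0,(290,110,350,210))):
    d=np.abs(A['img'].astype(int)-B['img']).sum(2)[y0:y1,x0:x1]
    print(n,x0)
    for i in range(0,len(d),2): print(y0+i,''.join('#' if v>90 else '+' if v>40 else '.' for v in d[i]))
```

```text
t 35.15 p [436.3 230.7 432.9] q [-0.127 -0.186 -0.514 -1.775 -1.043  0.395] F [ 0.  -1.1 -0.2] w 50.0 gf 0.0
[[ 0.01  -0.003 -1.   ]
 [-0.771  0.637 -0.01 ]
 [ 0.637  0.771  0.004]]
hammer [0] jar [0] tin [422] 
top 275
145 ........................................
147 ........................................
149 ........................................
151 ........................................
153 ........................................
155 ........................................
157 ........................................
159 ........................................
161 .................++#++..................
163 ................+######+................
165 ...............+#######+................
167 ...............+#++####+................
169 ................+++####.................
171 .................+####..................
173 ................+####...................
175 ........................................
177 ........................................
179 ........................................
181 ........................................
183 .....................
[... 2578 characters left out ...]
.......................+####+.....................
190 ...................................+++......................
192 ............................................................
194 ............................................................
196 ............................................................
198 ............................................................
200 ............................................................
202 ............................................................
204 ............................................................
206 ............................................................
208 ............................................................
```

Run:
```python
from plan import *
T,S=pickle.load(open('a1.pkl','rb'))
t,sd=(294.7,164.2),(327,164)
q=least_squares(lambda P:np.r_[proj(T,[P])[0]-t,proj(S,[P])[0]-sd],[638,-50,210]);print(q.x.round(1),np.abs(q.fun).max())
for dx,dy in((0,0),(-30,0),(-25,-15),(-20,-20)):
  P=[638.6+dx,-49+dy,214];print(dx,dy,proj(T,[P])[0].round(1),proj(S,[P])[0].round(1))
```

```text
[622.9 -51.8 209.3] 0.3219892904007793
0 0 [293.7 158.9] [331.2 159.8]
-30 0 [293.5 168.7] [322.8 164.2]
-25 -15 [298.7 167.2] [327.7 166.7]
-20 -20 [300.4 165.6] [330.3 167.1]
```

```bash
python3 -c "
from bench import arm
print(arm.job_done())"
```

```text
the job is handed in; nothing more can be done
None
```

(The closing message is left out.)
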